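# Jack up the bottle trough and hold it level

### The job

The steel bottle trough sags to its right because the feet on that side are off. First take the little yellow clip-on level from the card stand by squeezing its handles and let it snap onto the trough's front rim, near the middle and pushed well down; then set the blue lever jack on the worktop with its saddle centred under the ball of the orange lift lug on the trough's right side, press the red handle all the way down so the trough comes up level, and finish while still holding the handle down, so that the new feet can be fitted. Do not disturb the things standing around.

Things in the scene. Friction and masses are not known exactly. Their poses are not given: they have to be found in the camera images.
- trough: Open steel trough 170 (x) x 200 (y) x 100 mm high, 4 mm walls; it can only hinge about its left feet. Origin on the hinge line, mid-depth, 45 mm over the worktop; x away from the robot, y left, z up. It occupies x -85..85, y 15..-185, z 10..110 mm here. Starts 0.055 rad low on the right (-y); level when z is vertical. Loads the saddle with about 10 to 18 N.
- front_rim (a point): Middle of the top edge of the trough's front wall (4 mm thick, 200 mm long along y, side nearest the robot); axes as the trough.
- lift_point (a point): Lowest point of the 20 mm steel ball under the orange lift lug, 35 mm out (-y) from the right wall. The lug is a tongue 36 mm wide, 50 mm long, 6 mm thick, its top 19 mm above this point. This point is about 38 mm over the worktop when sagging, 51 mm when level. Axes as the trough.
- jack: Loose blue lever jack, 0.65 kg. Origin on its underside below the lever's pivot (27 mm high); x to the saddle end, z up. Base plate 60 mm wide, 5 thick, x -115..75 mm. Grip from above across its two upright cheeks (34 mm over the outsides along y; x -28..16, z 4..50 mm); the lever runs between them.
- jack_grip (a point): Point between the cheeks to grip across jack y, 32 mm over the jack's underside, 6 mm behind the pivot; axes as the jack.
- saddle (a point): Centre of the top of the round steel saddle, 32 mm across, 56 mm ahead of the pivot (jack +x); about 28 mm over the worktop with the handle up, 51 mm with the handle down.
- handle_pad (a point): Centre of the top face of the red handle pad (44 long x 40 wide x 12 mm), about 108 mm from the pivot behind the jack (-x); about 88 mm over the worktop when up, 47 mm when down. Press it from above along its arc about the pivot.
- jack_lever (a joint): Lever angle, rad: 0 handle up (sprung, it returns by itself), 0.42 handle fully down at its stop. Handle down raises the saddle 23 mm. The spring alone takes about 2 to 3 N at the pad; with the trough on it about 7 to 13 N.
- clip: Yellow and grey sprung clip with a green level vial, 0.065 kg, 75 mm high, 22 to 24 mm wide. Origin midway between the jaw tips; z up to the handles, x the line to squeeze along, y along the vial (46 mm long, on the -x side, reaching 16 mm out). The throat ends at z 29 mm; shut jaws leave 4 mm. Starts on the card's top edge, the card 29 mm into its jaws.
- clip_handles (a point): Point midway between the two handles, 60 mm above the jaw tips; there the handles are about 35 mm apart over the outsides when shut on an edge (40 mm at their tops), 23 mm when fully squeezed. Squeeze along clip x; about 4 to 7 N opens the clip fully.
- clip_tip (a point): Point midway between the jaw tips (the clip's origin); axes as the clip.
- clip_jaw (a joint): Angle of the far jaw against the near one, rad: 0 shut on a 4 mm edge, 0.4 fully squeezed (tips about 17 mm apart). Sprung shut.
- card_stand: Fixed wooden block 45 x 85 x 22 mm with a blank white card upright on it, 4 mm thick, 70 mm wide along y, top edge 60 mm over the worktop. Origin under its centre. (A fixed wall shelf hangs over the back of the worktop beyond x = 0.62 m, underside at z = 0.44 m: keep the arm low or near when crossing.)
- bitters_herb: Bystander: small bottle with a black dropper cap, 43 mm across, 132 mm high; origin under its centre. Leave it.
- jigger: Bystander: steel double jigger, 44 mm across, 88 mm high; origin under its centre. Leave it.
- wine_stopper: Bystander: steel ball stopper, 37 mm across, 73 mm high; origin under its centre. Leave it.

How it is judged:
By the outcome, as a careful person would: the job done as asked, in the order asked, and still so for the second after the job is handed in, while the arm keeps its last pose, push and grip.
It also fails if it takes over 54 s, if anything falls off the work surface, if the arm or the gripper's body presses on something with over 40 N, if the wrist force passes 120 N, or if a joint passes its speed limit or range.

### The arm

A 6-joint arm with a two-finger parallel gripper is mounted at the origin on a cart in front of the work surface, level with it; the furniture and walls round the work are solid. World frame = base frame: x ahead of the robot, y to its left, z up, the work surface at z = 0. Lengths are in m, angles in rad, forces in N, time in s.
With the tool pointing down it reaches from about 0.3 to 0.85 m from the base axis. Payload 5.4 kg.
Tool frame: the origin (TCP) lies midway between the tips of the shut fingers; the grasp point (between the pads) lies 19 mm behind it (manip.tcp_to_grasp is the x of the grasp point in the tool frame, in m); x points along the fingers, y is the direction in which the jaws open and shut, and the axes are right-handed (so a half turn about x gives the same grasp; the last joint's range is limited). The gripper opens to 85 mm and grips with 20 to 120 N. Pads are 22 mm wide; open, the fingers measure 114 mm over their backs; the gripper's body (76 mm by 85 mm) begins 54 mm behind the grasp point. The pads swing forward as they close: fully open they stand 13 mm farther back than shut.
Start: joints at [-1.426, 0.158, 1.597, -0, 1.386, -0.21], TCP at [0.2, -0.539, 0.231] pointing down, gripper open.
Joint ranges: [-2.91, 2.91], [-0.94, 2.29], [0.18, 2.7], [-1.29, 4.43], [0.17, 2.64], [-3, 3]. Speed limits (rad/s): [2.57, 2.57, 3.14, 3.14, 3.14, 3.14].

### API

Orientations are given as a rotation vector (axis times angle).
In Python, from workcell import manip gives the robot as it stands. The module is installed in compiled form; this text tells all that it offers.
- The arm moves only by the shell command python3 -m jog 'ROWS' [FORCE]. ROWS is a JSON object of lists of equal length, an entry for each row: "fingers": the opening, from 0 (shut) to 1 (fully open); "travel": the shift along the tool's x, y, z in mm, a list of three; "twist": the turn, a rotation vector about the tool's x, y, z in degrees, a list of three. In form: {"fingers": [fingers, ...], "travel": [[dx, dy, dz], ...], "twist": [[rx, ry, rz], ...]}. A call has 1 to 12 rows; each row shifts and turns the commanded pose from where the row before left it, along the tool's axes as they then stand; what a row does not reach is not made up. A row lasts 1/10 s, in which the tool goes at most 50 mm and 8.59 degrees, less where a joint would pass 70% of its speed; a pose out of reach is approached as far as the arm can. A call is refused whole if a number of a shift passes 50 or a number of a turn 8.59, either way. A call with a gripper value outside its range is refused whole. The fingers move at their own pace and stop on an object; FORCE is the grip in N (left out, the last holds). Time passes only in rows, so rows that do not move let the fingers close. It gives the time, the measured TCP pose, the force and the opening at its end, in the units of the state.
- manip.read_state(): the state, without advancing time (a new reading comes with each control period).
- manip.read_camera(name): name is "scene" or "top" or "wrist"; returns a dict with "image" (400x640x3 uint8, red, green, blue), "range_z" (400x640 float32, m along the optical axis (not along the pixel's ray), 0 where there is no reading), "fx", "fy", "cx", "cy" (pixels), "R" (3x3) and "t" (3): a world point X has camera coordinates R X + t. Camera axes: x right, y down, z forward; pixel columns grow to the right and rows downward; lengths in m; the calibration is good to about 2 mm. A picture is of the moment at which its call begins.
- manip.hand_in(): hands the job in, once; it reports no verdict.
The state is a dict: "time": time; "q": joint angles; "joint_velocities": joint speeds; "tau": joint torques, N m; "eef_pos": TCP position; "tool_rot": TCP orientation; "ft_force": force on the tool from outside, world axes, zero at the start; "torque": the same for the moment, N m; "opening": finger opening in m.
Only numpy, scipy, OpenCV 4.12 (cv2) and the standard library are available. Lean on these libraries where they do the work, as an engineer would, in place of code of your own. Each camera call takes 0.05 s, during which the arm holds its last target.

## Working session

There is one attempt and no reset: what is moved stays moved. The work goes in short steps, Python scripts to look and compute and a shell command to move; the robot and the scene stay as the last step left them, time stands still between calls to the robot, and variables do not carry over. Pictures are saved under pics/ and viewed, and the job is handed in when it is done.

```bash
mkdir -p pics; ls
cat > h.py <<'E'
import numpy as np, cv2
from workcell import manip
def snap(n,f):
    c=manip.read_camera(n); np.savez('pics/'+f+'.npz',**c)
    cv2.imwrite('pics/'+f+'.png',c['image'][:,:,::-1]); return c
def load(f): return np.load('pics/'+f+'.npz')
def pts(c):
    z=c['range_z']; v,u=np.mgrid[0:400,0:640]
    P=np.stack([(u-c['cx'])/c['fx']*z,(v-c['cy'])/c['fy']*z,z],-1)
    return (P-c['t'])@c['R']
def ray(c,u,v,h):
    d=np.array([(u-c['cx'])/c['fx'],(v-c['cy'])/c['fy'],1])@c['R']; o=-c['R'].T@c['t']
    return o+d*(h-o[2])/d[2]
E
python3 - <<'E'
from h import *
np.set_printoptions(precision=4,suppress=True)
for n in ['scene','top','wrist']:
    c=snap(n,n+'0'); print(n,-c['R'].T@c['t'],c['fx'],c['R'])
s=manip.read_state(); print(s, manip.tcp_to_grasp)
E
```

```text
pics
scene [-0.35    0.4767  0.6337] 413.2616386907271 [[-0.4971 -0.8677 -0.0015]
 [-0.3927  0.2265 -0.8913]
 [ 0.7737 -0.4425 -0.4534]]
top [ 0.4155 -0.0163  1.3777] 497.5928688172687 [[-0.0228 -0.9996  0.0152]
 [-0.9958  0.0213 -0.0892]
 [ 0.0888 -0.0172 -0.9959]]
wrist [ 0.265  -0.5143  0.373 ] 339.81591455136675 [[ 0.348  -0.9375 -0.002 ]
 [-0.9019 -0.3354  0.2722]
 [-0.2559 -0.0929 -0.9622]]
{'time': 0.15, 'q': array([-1.4261,  0.1589,  1.598 ,  0.    ,  1.3862, -0.2101]), 'joint_velocities': array([ 0.0003, -0.0013, -0.006 ,  0.0001,  0.0007,  0.0007]), 'tau': array([  0.0014, -39.6378, -33.1783,  -0.0002,   0.0055,   0.    ]), 'eef_pos': array([ 0.1997, -0.5387,  0.2305]), 'tool_rot': array([ 2.029 ,  0.3653, -2.0288]), 'ft_force': array([-0.2072, -0.018 ,  0.7585]), 'torque': array([-0.0455,  0.0242, -0.01  ]), 'opening': 0.08547791546205741} -0.0187
```

View pics/scene0.png

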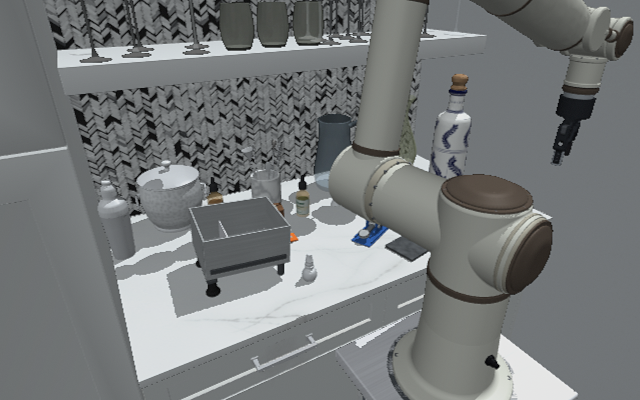

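View pics/top0.png

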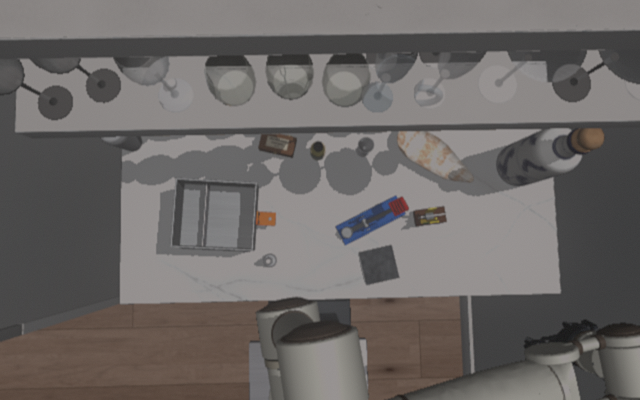

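View pics/wrist0.png

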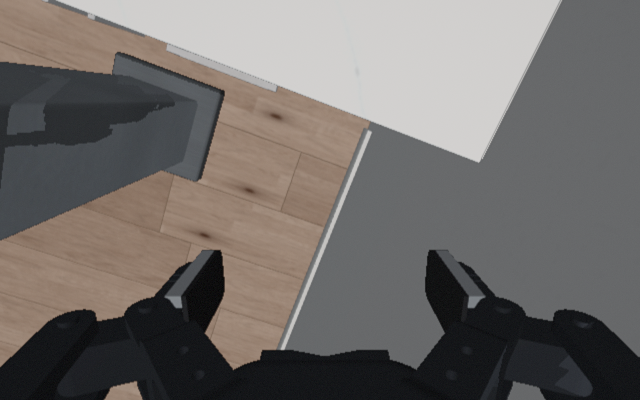

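Run:
```python
from h import *
c=load('top0'); im=c['image'][:,:,::-1]
a=cv2.resize(im[120:300,240:460],None,fx=3.6,fy=3.2,interpolation=cv2.INTER_CUBIC)
cv2.imwrite('pics/top0z.png',np.clip(a*1.3,0,255))
a=cv2.resize(im[120:300,120:300],None,fx=3.3,fy=3.3,interpolation=cv2.INTER_CUBIC)
cv2.imwrite('pics/top0t.png',np.clip(a*1.3,0,255))
np.set_printoptions(precision=3,suppress=True)
P=pts(c)
for (u,v) in [(430,216),(278,145),(318,150),(366,145),(270,260),(345,232),(400,207),(372,220),(266,219),(380,265),(430,160),(175,182),(258,182),(258,250),(172,248)]:
    print((u,v),P[v,u],c['range_z'][v,u])
```

```text
(430, 216) [ 0.475 -0.332  0.069] 1.3138678
(278, 145) [0.679 0.068 0.041] 1.3526622
(318, 150) [ 0.65  -0.039  0.111] 1.283136
(366, 145) [ 0.673 -0.171  0.049] 1.3487573
(270, 260) [0.37  0.091 0.073] 1.2938695
(345, 232) [ 0.439 -0.109  0.031] 1.3448464
(400, 207) [ 0.499 -0.249  0.096] 1.2882649
(372, 220) [ 0.469 -0.181  0.043] 1.336582
(266, 219) [0.478 0.102 0.057] 1.3187112
(380, 265) [ 0.347 -0.204  0.006] 1.3628926
(430, 160) [ 0.632 -0.349  0.025] 1.3720961
(175, 182) [0.569 0.316 0.152] 1.2289873
(258, 182) [0.583 0.127 0.003] 1.3816992
(258, 250) [0.396 0.129 0.003] 1.3651347
(172, 248) [0.406 0.365 0.001] 1.3631743[ WARN:0@0.549] global loadsave.cpp:1063 imwrite_ Unsupported depth image for selected encoder is fallbacked to CV_8U.
```

View pics/top0z.png

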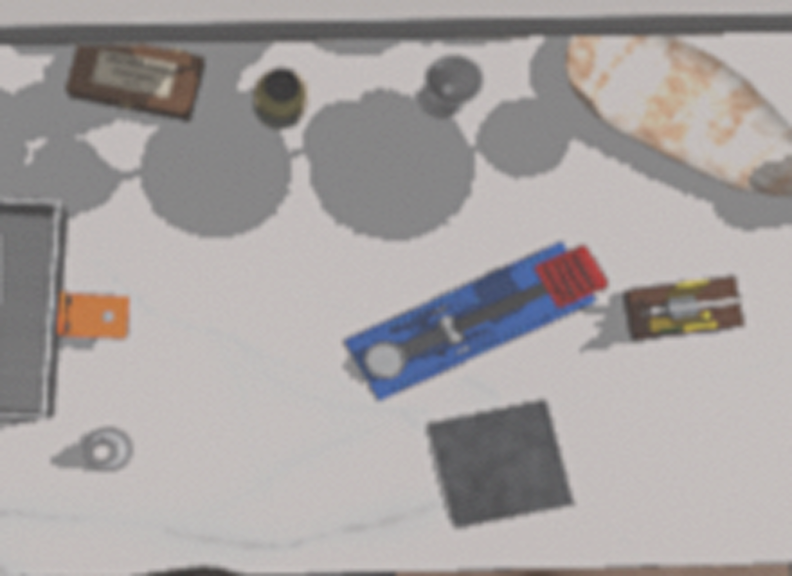

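View pics/top0t.png

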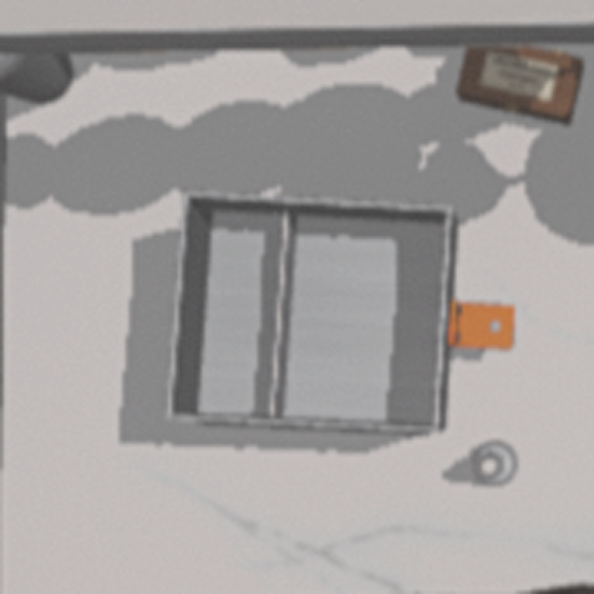

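```bash
cat >> h.py <<'E'
from scipy.spatial.transform import Rotation as Rn
np.set_printoptions(precision=4,suppress=True)
def rayv(c,uv,h):
    uv=np.asarray(uv,float)
    d=np.stack([(uv[:,0]-c['cx'])/c['fx'],(uv[:,1]-c['cy'])/c['fy'],np.ones(len(uv))],1)@c['R']; o=-c['R'].T@c['t']
    return o+d*((h-o[2])/d[:,2])[:,None]
def mask(c,lo,hi,box=None):
    hsv=cv2.cvtColor(np.ascontiguousarray(c['image']),cv2.COLOR_RGB2HSV)
    m=cv2.inRange(hsv,np.array(lo),np.array(hi))
    if box is not None:
        b=np.zeros_like(m); u0,u1,v0,v1=box; b[v0:v1,u0:u1]=255; m&=b
    return m
def rect(c,m,h,all_=False):
    cs,_=cv2.findContours(m,cv2.RETR_EXTERNAL,cv2.CHAIN_APPROX_NONE)
    k=np.concatenate(cs)[:,0] if all_ else max(cs,key=len)[:,0]
    W=rayv(c,k,h)[:,:2]
    return cv2.minAreaRect((W*1000).astype(np.float32))
def state():
    s=manip.read_state(); R=Rn.from_rotvec(s['tool_rot']).as_matrix()
    print('t',round(s['time'],2),'pos',s['eef_pos'],'F',s['ft_force'],'M',s['torque'],'op',round(s['opening'],4)); print(R); print('q',s['q']); return s,R
def go(pos,R1=None):
    """remaining shift in the tool's axes (mm) and turn (deg, tool axes)"""
    s=manip.read_state(); R=Rn.from_rotvec(s['tool_rot']).as_matrix()
    if R1 is not None: print('turn',np.degrees(Rn.from_matrix(R.T@R1).as_rotvec()))
    print('shift now',R.T@(np.array(pos)-s['eef_pos'])*1000)
    if R1 is not None: print('shift after turn',R1.T@(np.array(pos)-s['eef_pos'])*1000)
def down(yaw):
    """tool pointing down, tool y (jaw direction) at yaw (deg) from world x"""
    a=np.radians(yaw); x=np.array([0,0,-1.]); y=np.array([np.cos(a),np.sin(a),0]); return np.stack([x,y,np.cross(x,y)],1)
E
python3 - <<'E'
from h import *
c=load('top0')
print('blue',rect(c,mask(c,(100,120,60),(125,255,255),(330,415,190,250)),.005))
print('red',rect(c,mask(c,(170,120,60),(180,255,255),(330,415,190,250)) ,.088), cv2.countNonZero(mask(c,(170,120,60),(180,255,255))))
print('orange',rect(c,mask(c,(5,150,100),(18,255,255),(250,290,200,235)),.057))
print('brown',rect(c,mask(c,(0,60,20),(19,255,120),(410,450,200,230)),.022))
m=mask(c,(22,120,100),(35,255,255),(405,455,200,235)); print('yellow',rect(c,m,.085,True), cv2.countNonZero(m))
P=pts(c); print(P[m>0].mean(0),P[m>0][:,2])
state()
for (u,v) in [(430,216),(318,150),(266,219)]:
    print(c['image'][v,u])
E
```

```text
blue ((472.4720764160156, -223.07455444335938), (18.47406768798828, 103.28333282470703), 25.084415435791016)
red ((505.06829833984375, -223.8125), (10.730982780456543, 3.176387071609497), 12.031970977783203) 23
orange ((478.949462890625, 104.15869903564453), (47.689029693603516, 29.162853240966797), 88.72444152832031)
brown ((489.0179138183594, -317.6654968261719), (30.41422462463379, 10.962118148803711), 88.74903106689453)
yellow ((475.977783203125, -326.54034423828125), (44.56731033325195, 33.93921661376953), 88.72797393798828) 42
[ 0.4663 -0.3313  0.0775] [0.1032 0.1015 0.1046 0.0938 0.0962 0.0451 0.0497 0.0559 0.0869 0.092
 0.0491 0.0517 0.055  0.0501 0.052  0.1004 0.1076 0.1091 0.0558 0.0503
 0.0514 0.0532 0.0495 0.1065 0.1098 0.1058 0.1107 0.1116 0.1103 0.1063
 0.1069 0.1074 0.0527 0.0532 0.1047 0.1058 0.1058 0.1069 0.0244 0.0205
 0.0183 0.0233]
t 0.15 pos [ 0.1997 -0.5387  0.2305] F [-0.2072 -0.018   0.7585] M [-0.0455  0.0242 -0.01  ] op 0.0855
[[-0.0002  0.3474 -0.9377]
 [ 0.0015 -0.9377 -0.3474]
 [-1.     -0.0015 -0.0003]]
q [-1.4261  0.1589  1.598   0.      1.3862 -0.2101]
[115 116 118]
[47 48 47]
[149  94  55]
```

```bash
python3 -m jog '{"fingers":[1,1,1,1,1,1,1,1,1],"travel":[[0,0,0],[0,0,0],[0,0,0],[0,0,0],[0,0,0],[0,0,0],[0,0,0],[0,0,0],[0,0,0]],"twist":[[-7.74,0,0],[-7.74,0,0],[-7.74,0,0],[-7.74,0,0],[-7.74,0,0],[-7.74,0,0],[-7.74,0,0],[-7.74,0,0],[-7.74,0,0]]}'
python3 -m jog '{"fingers":[1,1,1,1,1,1,1,1,1,1],"travel":[[-2,27,-18],[-2,27,-18],[-2,27,-18],[-2,27,-18],[-2,27,-18],[-2,27,-18],[-2,27,-18],[-2,27,-18],[-2,27,-18],[0,27,-18]],"twist":[[0,0,0],[0,0,0],[0,0,0],[0,0,0],[0,0,0],[0,0,0],[0,0,0],[0,0,0],[0,0,0],[0,0,0]]}'
python3 - <<'E'
from h import *
state(); snap('wrist','w1')
E
```

```text
time: 1.05
eef_pos: [0.1997, -0.5389, 0.2309]
tool_rot: [1.206, 1.212, -1.205]
ft_force: [-0.1, 0.3, -0.1]
opening: 0.0854
time: 2.05
eef_pos: [0.4708, -0.3583, 0.2493]
tool_rot: [1.209, 1.209, -1.209]
ft_force: [0.4, 0.3, 0.3]
opening: 0.0854
t 2.05 pos [ 0.4708 -0.3583  0.2493] F [0.4064 0.3077 0.334 ] M [-0.0007  0.0161  0.0226] op 0.0854
[[ 0.      1.     -0.0002]
 [-0.0001 -0.0002 -1.    ]
 [-1.      0.      0.0001]]
q [-0.8546  0.1893  1.5262 -0.0001  1.426  -0.8544]
```

View pics/w1.png

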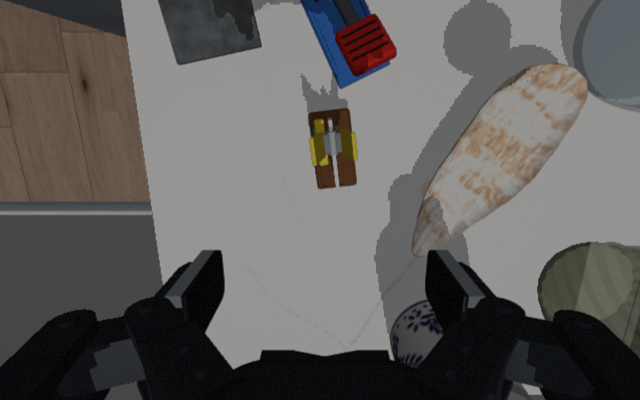

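Run:
```python
from h import *
c=load('w1'); im=c['image'][:,:,::-1]
a=cv2.resize(im[95:200,290:380],None,fx=6,fy=5.7,interpolation=cv2.INTER_CUBIC); cv2.imwrite('pics/w1z.png',np.clip(a.astype(int)*1.2,0,255).astype(np.uint8))
mb=mask(c,(0,60,20),(15,255,140),(300,365,100,195)); print('brown',rect(c,mb,.022,True))
my=mask(c,(22,100,60),(35,255,255),(300,365,100,195)); 
n,l,st,ce=cv2.connectedComponentsWithStats(my); print(st,ce)
P=pts(c)
for i in range(1,n):
    if st[i,4]>15: print(i,P[l==i].mean(0),P[l==i].min(0),P[l==i].max(0))
```

```text
brown ((480.2873229980469, -341.4775390625), (43.33015441894531, 83.31726837158203), 7.0824737548828125)
[[     0      0    640    400 254997]
 [   309    119     20     47    599]
 [   340    130     18     31    404]] [[319.4569 199.7173]
 [318.172  144.2805]
 [348.6436 144.2252]]
1 [ 0.4659 -0.3283  0.0801] [ 0.458  -0.3533  0.0215] [ 0.475  -0.2885  0.3919]
2 [ 0.4922 -0.3264  0.0964] [ 0.4712 -0.3391  0.068 ] [ 0.4991 -0.2885  0.3919]
```

View pics/w1z.png

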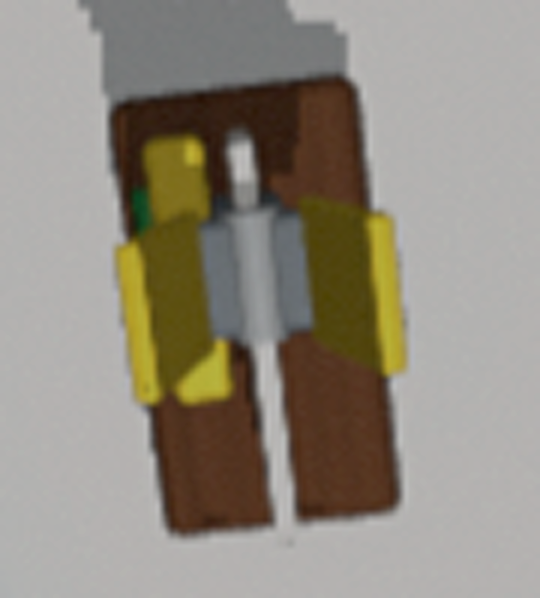

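Run:
```python
from h import *
c=load('w1')
print(rayv(c,[(309.5+0.2,151.5),(357.5,147)],.103)); print(rayv(c,[(313.3,151.5),(354.7,146.4)],.104).mean(0))
P=pts(c)
for v in (140,145,150,155,160): print(v,P[v,310:318:2,2],P[v,350:358:2,2],)
q=P[115:165,305:360].reshape(-1,3); q=q[(q[:,2]>.098)&(q[:,2]<.12)]
r=cv2.minAreaRect((q[:,:2]*1000).astype(np.float32)); print(r,q.mean(0),len(q), q[:,2].max())
c2=load('top0'); P=pts(c2); q=P[200:235,405:455].reshape(-1,3); q=q[(q[:,2]>.095)]; print(cv2.minAreaRect((q[:,:2]*1000).astype(np.float32)),q.mean(0),len(q))
```

```text
[[ 0.4588 -0.3317  0.103 ]
 [ 0.4995 -0.3279  0.103 ]]
[ 0.4795 -0.3294  0.104 ]
140 [0.1068 0.1065 0.104  0.0969] [0.1012 0.1069 0.1063 0.0016]
145 [0.1064 0.1073 0.105  0.0988] [0.1002 0.1068 0.1046 0.1058]
150 [0.105  0.1065 0.1058 0.1009] [0.099  0.1049 0.106  0.1056]
155 [0.0001 0.1056 0.1068 0.1051] [0.0982 0.1026 0.1058 0.1057]
160 [0.0006 0.1062 0.1066 0.1057] [0.0229 0.0214 0.1078 0.1075]
((478.80120849609375, -329.0852966308594), (39.27739334106445, 23.571016311645508), 6.995242595672607) [ 0.4791 -0.3288  0.1046] 386 0.10810735413806469
((470.0086669921875, -176.30213928222656), (64.93388366699219, 331.8091125488281), 7.726742744445801) [ 0.4748 -0.2667  0.2845] 77
```

Run:
```python
from h import *
go([.479,-.329,.12],down(7.0))
```

```text
turn [-6.8181 -0.1249 -0.1608]
shift now [129.1737   4.5912 -25.8456]
shift after turn [129.1001   8.0053 -25.3771]
```

```bash
python3 -m jog '{"fingers":[1,1,1,1,1,1],"travel":[[0,0,0],[30,2,-8],[30,2,-8],[30,2,-9],[30,2,0],[9,0,0]],"twist":[[-6.8,-0.1,-0.1],[0,0,0],[0,0,0],[0,0,0],[0,0,0],[0,0,0]]}' 20
python3 -m jog '{"fingers":[1,1],"travel":[[0,0,0],[0,0,0]],"twist":[[0,0,0],[0,0,0]]}' 20
python3 - <<'E'
from h import *
go([.479,-.329,.072],down(7.0)); snap('wrist','w2')
E
```

```text
time: 2.7
eef_pos: [0.4726, -0.3315, 0.1162]
tool_rot: [1.121, 1.27, -1.124]
ft_force: [0.9, -0.2, -0.2]
opening: 0.0855
time: 2.9
eef_pos: [0.4751, -0.3346, 0.1217]
tool_rot: [1.119, 1.261, -1.124]
ft_force: [0.4, -0.0, 0.9]
opening: 0.0856
turn [-0.2247  0.1929  0.0367]
shift now [49.6944  4.5792 -5.2974]
shift after turn [49.7149  4.5678 -5.1121]
```

View pics/w2.png

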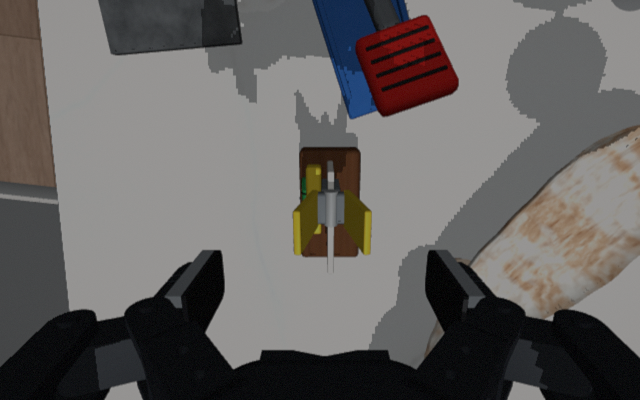

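Run:
```python
from h import *
c=load('w2'); P=pts(c)
q=P[195:262,285:380].reshape(-1,3); q=q[(q[:,2]>.098)&(q[:,2]<.115)]
print(cv2.minAreaRect((q[:,:2]*1000).astype(np.float32)),q.mean(0),len(q))
print(rayv(c,[(293.5,231),(371,231)],.105), rayv(c,[(293.5,231),(371,231)],.105).mean(0))
```

```text
((478.7062683105469, -329.1806335449219), (39.294498443603516, 24.48090362548828), 7.398909091949463) [ 0.479  -0.3281  0.1044] 1102
[[ 0.4596 -0.3306  0.105 ]
 [ 0.4982 -0.326   0.105 ]] [ 0.4789 -0.3283  0.105 ]
```

Consistent. Descend and squeeze.

```bash
python3 -m jog '{"fingers":[1,1,1,1,1],"travel":[[0,4.5,-5.5],[0,0,0],[20,0,0],[20,0,0],[10,0,0]],"twist":[[0,0,0],[0,0,0],[0,0,0],[0,0,0],[0,0,0]]}' 20
python3 -m jog '{"fingers":[1,1],"travel":[[0,0,0],[0,0,0]],"twist":[[0,0,0],[0,0,0]]}' 20
python3 - <<'E'
from h import *
go([.479,-.329,.072],down(7.2)); state()
E
```

```text
time: 3.45
eef_pos: [0.4778, -0.3271, 0.069]
tool_rot: [1.12, 1.265, -1.124]
ft_force: [-0.1, -0.1, -0.6]
opening: 0.0851
time: 3.65
eef_pos: [0.4787, -0.3281, 0.071]
tool_rot: [1.119, 1.262, -1.123]
ft_force: [-0.0, -0.0, 0.0]
opening: 0.0855
turn [-0.4037  0.1418  0.0715]
shift now [-0.9849  0.2047  0.8911]
shift after turn [-0.9869  0.1997  0.8901]
t 3.65 pos [ 0.4787 -0.3281  0.071 ] F [-0.0199 -0.0489  0.0183] M [ 0.0042  0.0133 -0.0158] op 0.0855
[[-0.0009  0.993   0.1183]
 [-0.0026  0.1183 -0.993 ]
 [-1.     -0.0012  0.0025]]
q [-0.8077  0.346   1.7103 -0.0028  1.084  -0.925 ]
```

```bash
python3 -m jog '{"fingers":[0,0,0,0,0,0,0,0,0,0],"travel":[[-1,0,0],[0,0,0],[0,0,0],[0,0,0],[0,0,0],[0,0,0],[0,0,0],[0,0,0],[0,0,0],[0,0,0]],"twist":[[0,0,0],[0,0,0],[0,0,0],[0,0,0],[0,0,0],[0,0,0],[0,0,0],[0,0,0],[0,0,0],[0,0,0]]}' 20
python3 - <<'E'
from h import *
state(); snap('wrist','w3')
E
```

```text
time: 4.65
eef_pos: [0.4793, -0.3289, 0.0732]
tool_rot: [1.118, 1.259, -1.123]
ft_force: [-1.2, 0.8, 7.0]
opening: 0.0219
t 4.65 pos [ 0.4793 -0.3289  0.0732] F [-1.2441  0.8318  7.0295] M [ 0.0592  0.1858 -0.0119] op 0.0219
[[ 0.0006  0.993   0.1182]
 [-0.0044  0.1182 -0.993 ]
 [-1.      0.0001  0.0044]]
q [-0.8078  0.3434  1.7086 -0.0029  1.086  -0.925 ]
```

View pics/w3.png

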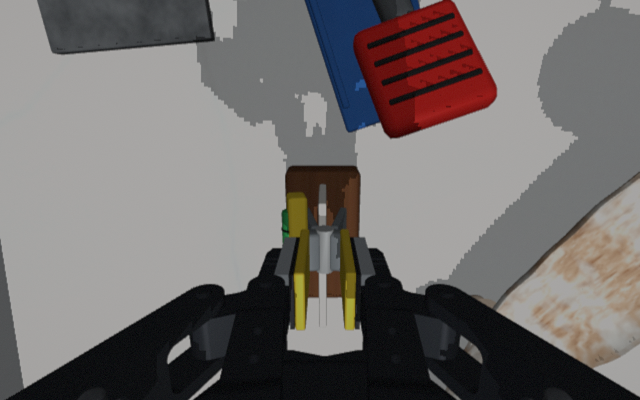

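```bash
python3 -m jog '{"fingers":[0,0,0,0,0,0,0,0],"travel":[[-10,0,0],[-20,0,0],[-25,0,0],[-25,0,0],[-25,0,0],[-25,0,0],[-25,0,0],[0,0,0]],"twist":[[0,0,0],[0,0,0],[0,0,0],[0,0,0],[0,0,0],[0,0,0],[0,0,0],[0,0,0]]}' 20
python3 - <<'E'
from h import *
state(); snap('wrist','w4')
# trough
c=load('top0'); P=pts(c)
im=c['image']
q=P[175:260,165:265]; z=q[:,:,2]
print(np.round(z[::6,::8],3))
E
```

```text
time: 5.5
eef_pos: [0.4801, -0.3291, 0.2309]
tool_rot: [1.117, 1.255, -1.123]
ft_force: [0.7, -0.1, -0.3]
opening: 0.0219
t 5.5 pos [ 0.4801 -0.3291  0.2309] F [ 0.7431 -0.0843 -0.3286] M [-0.0686 -0.0581 -0.0385] op 0.0219
[[ 0.0039  0.993   0.1183]
 [-0.0076  0.1184 -0.9929]
 [-1.      0.003   0.008 ]]
q [-0.807   0.171   1.5836 -0.0025  1.3788 -0.9252]
[[ 0.003  0.001  0.004 -0.003  0.003 -0.    -0.003 -0.     0.002  0.001
  -0.    -0.003 -0.004]
 [ 0.003  0.     0.108  0.119  0.127  0.135  0.145  0.148  0.151  0.147
  -0.002 -0.001 -0.   ]
 [ 0.002  0.002  0.094  0.056  0.064  0.055  0.056  0.059  0.053  0.052
   0.05   0.049  0.005]
 [ 0.004  0.004  0.089  0.054  0.058  0.058  0.056  0.057  0.055  0.054
   0.053  0.052  0.007]
 [ 0.007  0.001  0.085  0.059  0.057  0.107  0.056  0.056  0.056  0.05
   0.054  0.051 -0.002]
 [ 0.001  0.156  0.079  0.061  0.059  0.105  0.06   0.053  0.054  0.052
   0.052  0.046 -0.002]
 [-0.002  0.155  0.07   0.06   0.057  0.103  0.058  0.058  0.055  0.055
   0.053  0.057  0.057]
 [-0.003  0.154  0.07   0.061  0.058  0.102  0.058  0.055  0.054  0.055
   0.051  0.145  0.058]
 [-0.002  0.155  0.06   0.057  0.059  0.091  0.054  0.055  0.058  0.055
   0.049  0.141  0.06 ]
 [-0.     0.157  0.061  0.065  0.058  0.091  0.053  0.053  0.052  0.051
   0.051  0.145 -0.003]
 [ 0.004  0.144  0.062  0.058  0.061  0.079  0.058  0.052  0.054  0.053
   0.051  0.143  0.002]
 [-0.002  0.142  0.063  0.059  0.06   0.069  0.055  0.054  0.05   0.056
   0.048  0.134 -0.003]
 [-0.002 -0.005  0.08   0.154  0.155  0.155  0.15   0.137  0.089  0.048
   0.053  0.118  0.004]
 [-0.005 -0.001 -0.003 -0.005  0.002 -0.001 -0.001  0.005  0.001 -0.
  -0.004 -0.003 -0.005]
 [ 0.004  0.    -0.004  0.002 -0.001 -0.001  0.    -0.002 -0.003  0.003
   0.002 -0.001 -0.002]]
```

View pics/w4.png

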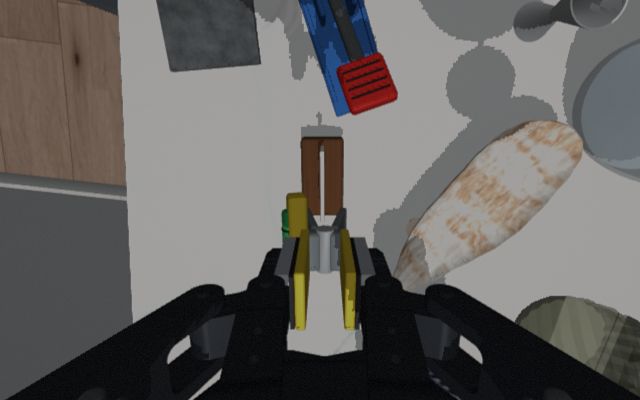

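Run:
```python
from h import *
c=load('top0'); P=pts(c)
q=P[165:262,160:275].reshape(-1,3); q=q[q[:,2]>.132]
r=cv2.minAreaRect((q[:,:2]*1000).astype(np.float32)); print(r); print(cv2.boxPoints(r))
# front rim
f=q[(q[:,2]>.137)&(q[:,0]<.43)]; print(len(f)); 
p=np.polyfit(f[:,1],f[:,0],1); print('front x(y)',p,np.degrees(np.arctan(p[0])),f[:,1].min(),f[:,1].max(), np.std(f[:,0]-np.polyval(p,f[:,1])))
print('z(y)',np.polyfit(f[:,1],f[:,2],1))
b=q[(q[:,2]>.137)&(q[:,0]>.55)]; print(np.polyfit(b[:,1],b[:,0],1),b[:,1].min(),b[:,1].max())
l=q[(q[:,2]>.145)&(q[:,1]>.31)]; print('left y(x)',np.polyfit(l[:,0],l[:,1],1))
l=q[(q[:,2]>.137)&(q[:,1]<.17)&(q[:,0]>.43)&(q[:,0]<.54)]; print('right',np.polyfit(l[:,0],l[:,1],1), l[:,2].mean())
m=mask(c,(5,150,100),(18,255,255),(245,290,200,235)); print('orange',rect(c,m,.057))
```

```text
((484.4211730957031, 151.00869750976562), (343.56854248046875, 170.3489227294922), 85.89075469970703)
[[387.1559 -14.2305]
 [557.0669 -26.4374]
 [581.6865 316.2479]
 [411.7755 328.4548]]
240
front x(y) [-0.004   0.4117] -0.22738048530419627 -0.016269048757761393 0.3275179895443583 0.006987368292169661
z(y) [-3.7039  1.0695]
[0.0392 0.5609] 0.11723554163317275 0.3165808330364763
left y(x) [-0.0591  0.3478]
right [-0.0731  0.1596] 0.14425547832277372
orange ((478.949462890625, 104.15869903564453), (47.689029693603516, 29.162853240966797), 88.72444152832031)
```

Run:
```python
from h import *
go([.40,.16,.27],down(-3.5))
```

```text
turn [10.294   0.2771 -0.0619]
shift now [ -44.1238  -20.9571 -493.9837]
shift after turn [ -41.6856 -108.9592 -482.4896]
```

```bash
python3 -m jog '{"fingers":[0,0,0,0,0,0,0,0,0,0,0,0],"travel":[[-20,0,0],[-20,0,0],[0,-10,-30],[0,-12,-50],[0,-12,-50],[0,-12,-50],[0,-12,-50],[0,-12,-50],[0,-12,-50],[0,-12,-50],[0,-12,-50],[0,-12,-30]],"twist":[[5.1,0.1,0],[5.2,0.2,0],[0,0,0],[0,0,0],[0,0,0],[0,0,0],[0,0,0],[0,0,0],[0,0,0],[0,0,0],[0,0,0],[0,0,0]]}' 20
python3 -m jog '{"fingers":[0,0,0],"travel":[[0,0,-20],[0,0,0],[0,0,0]],"twist":[[0,0,0],[0,0,0],[0,0,0]]}' 20
python3 - <<'E'
from h import *
state(); snap('wrist','w5')
E
```

```text
time: 6.75
eef_pos: [0.3891, 0.1304, 0.2662]
tool_rot: [1.253, 1.187, -1.254]
ft_force: [-0.7, -0.3, -0.6]
opening: 0.0219
time: 7.05
eef_pos: [0.3915, 0.1474, 0.2667]
tool_rot: [1.253, 1.185, -1.255]
ft_force: [-0.3, -0.6, 0.1]
opening: 0.0221
t 7.05 pos [0.3915 0.1474 0.2667] F [-0.3444 -0.633   0.0924] M [-0.0051  0.0477  0.01  ] op 0.0221
[[-0.0041  0.9982 -0.0603]
 [ 0.0026 -0.0603 -0.9982]
 [-1.     -0.0043 -0.0024]]
q [ 0.0672 -0.2912  1.9543  0.0029  1.4824  0.1273]
```

View pics/w5.png

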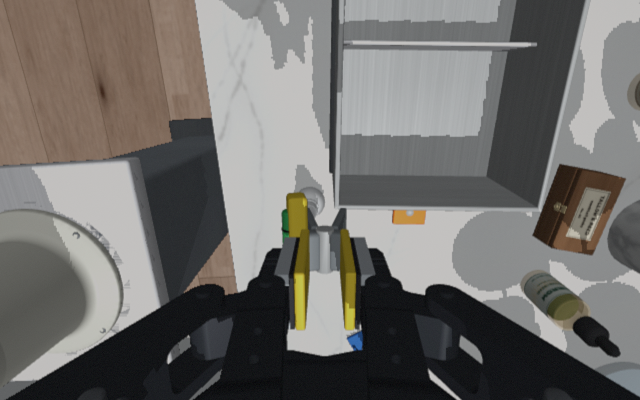

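Run:
```python
from h import *
c=load('w5'); P=pts(c); im=c['image'][:,:,::-1]
q=P[:215,322:610].reshape(-1,3); q=q[(q[:,2]>.125)&(q[:,2]<.165)]
f=q[(q[:,0]<.425)&(q[:,2]>.13)]
for k in range(3):
    p=np.polyfit(f[:,1],f[:,2],1); f=f[abs(f[:,2]-np.polyval(p,f[:,1]))<.006]
# top edge only: z near line
p=np.polyfit(f[:,1],f[:,0],1); print('front x(y)',p,len(f),f[:,1].min(),f[:,1].max(),f[:,0].std()); print('z(y)',np.polyfit(f[:,1],f[:,2],1))
b=q[(q[:,0]>.54)]; print('back',np.polyfit(b[:,1],b[:,0],1),len(b))
r=q[(q[:,1]<.15)&(q[:,0]>.43)&(q[:,0]<.54)]; print('right',np.polyfit(r[:,0],r[:,1],1),r[:,2].mean(),len(r))
a=cv2.resize(im[0:230,300:600],None,fx=2.6,fy=2.6,interpolation=cv2.INTER_CUBIC); cv2.imwrite('pics/w5z.png',a)
m=mask(c,(5,150,80),(18,255,255),(380,440,195,235)); print('orange',rect(c,m,.055))
```

```text
front x(y) [0.0181 0.4034] 1345 0.12850795154626424 0.28111370880495745 0.004745789513507885
z(y) [0.0599 0.1361]
back [0.0998 0.5492] 5458
right [-0.0728  0.1625] 0.1384946551222323 1602
orange ((480.273193359375, 86.99749755859375), (13.992088317871094, 34.51125717163086), 86.64913940429688)
```

View pics/w5z.png

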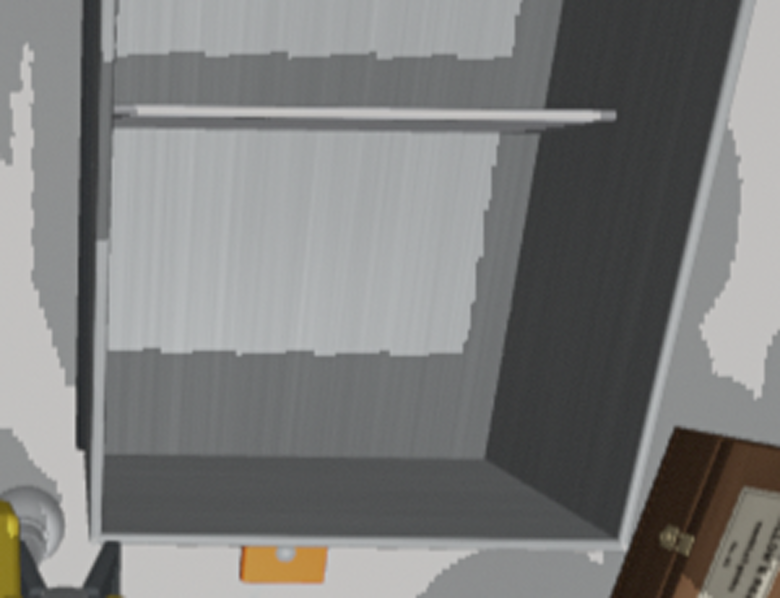

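Run:
```python
from h import *
c=load('w5')
im=cv2.cvtColor(np.ascontiguousarray(c['image']),cv2.COLOR_RGB2GRAY)
for v in (5,25,60,100,140,170,190): print(v,im[v,326:352])
FR=rayv(c,[(335.8,206.9)],.1448)[0]; BR=rayv(c,[(540.4,210.8)],.1448)[0]
print(FR,BR,np.degrees(np.arctan2(*(BR-FR)[[1,0]])),np.linalg.norm(BR-FR))
for u,v,z in [(342.3,0,.152),(338.8,153.8,.1468)]: print(ray(c,u,v,z))
```

```text
5 [141 141 142 142 140 114  56  51  52  54  56  57  79 144 164 166 166 151
 112 146 167 169 168 171 172 170]
25 [143 143 143 143 139  71  46  52  52  53  57  61  75 106 114 113 111  98
 116 117 117 118 117 121 119 118]
60 [143 143 143 141 114  54  47  51  54  60  59  70 107 117 115 110 110 157
 171 173 174 175 176 173 173 173]
100 [143 143 143 139  59  48  51  51  58  58  85 153 169 170 167 150 175 175
 178 178 179 178 174 176 174 174]
140 [143 145 139  93  49  48  51  53  57  80 147 169 168 167 138 116 113 113
 115 117 114 111 111 111 115 116]
170 [193 195 190  85  41  47  50  56  74 130 163 168 169 148 108 113 114 114
 116 114 111 112 114 117 117 116]
190 [193 193 193 193 192 195 190 108  81 153 168 170 159  97  79  82  82  83
  82  82  81  81  83  81  82  82]
[0.3999 0.1321 0.1448] [0.5667 0.119  0.1448] -4.499031322903543 0.16731425675518288
[0.4117 0.281  0.152 ]
[0.4044 0.1758 0.1468]
```

Run:
```python
from h import *
c=load('w5')
L=np.array([rayv(c,[(u,v)],z)[0] for u,v,z in [(341,5,.1525),(338.8,100,.1489),(337.9,140,.1475),(336.8,190,.146)]]);print(L)
# iterate z by y: z=.1502+ (y-ymid)*.055 , ymid from FR corner + 100
p=np.polyfit(L[:,1],L[:,0],1);print(p,np.degrees(np.arctan(p[0])))
for y in (.23,.2317): print(y,np.polyval(p,y))
```

```text
[[0.4106 0.2779 0.1525]
 [0.4063 0.216  0.1489]
 [0.4042 0.1865 0.1475]
 [0.4015 0.1466 0.146 ]]
[0.0701 0.3912] 4.0084568714166195
0.23 0.40728854791950564
0.2317 0.4074076756497804
```

Run:
```python
from h import *
c=load('w5'); im=c['image'][:,:,::-1]
a=cv2.resize(im[180:340,265:385],None,fx=5,fy=3.7,interpolation=cv2.INTER_CUBIC); cv2.imwrite('pics/w5c.png',a)
P=pts(c); R=Rn.from_rotvec([1.253,1.185,-1.255]).as_matrix(); T=(P-np.array([.3915,.1474,.2667]))@R*1000
for v in (200,208,215,222,230,238,246,254,262): print(v,[tuple(T[v,u].round().astype(int)) for u in (290,298,305,311,318,325,332,338,342,346)])
d=snap('scene','s5'); im=d['image'][:,:,::-1]
cv2.imwrite('pics/s5z.png',cv2.resize(im[80:320,150:400],None,fx=2.5,fy=2.4))
```

```text
200 [(np.int64(18), np.int64(-16), np.int64(-22)), (np.int64(19), np.int64(-13), np.int64(-22)), (np.int64(19), np.int64(-9), np.int64(-21)), (np.int64(228), np.int64(-15), np.int64(41)), (np.int64(238), np.int64(-7), np.int64(44)), (np.int64(265), np.int64(1), np.int64(52)), (np.int64(268), np.int64(10), np.int64(53)), (np.int64(121), np.int64(12), np.int64(9)), (np.int64(135), np.int64(16), np.int64(13)), (np.int64(134), np.int64(19), np.int64(13))]
208 [(np.int64(18), np.int64(-17), np.int64(-18)), (np.int64(18), np.int64(-13), np.int64(-18)), (np.int64(20), np.int64(-9), np.int64(-17)), (np.int64(206), np.int64(-14), np.int64(43)), (np.int64(225), np.int64(-7), np.int64(50)), (np.int64(266), np.int64(1), np.int64(63)), (np.int64(266), np.int64(10), np.int64(63)), (np.int64(123), np.int64(12), np.int64(16)), (np.int64(39), np.int64(10), np.int64(-11)), (np.int64(122), np.int64(18), np.int64(16))]
215 [(np.int64(18), np.int64(-17), np.int64(-14)), (np.int64(18), np.int64(-13), np.int64(-14)), (np.int64(20), np.int64(-9), np.int64(-13)), (np.int64(28), np.int64(-7), np.int64(-11)), 
[... 2234 characters left out ...]
4(0)), (np.int64(4), np.int64(-3), np.int64(1)), (np.int64(4), np.int64(1), np.int64(0)), (np.int64(5), np.int64(4), np.int64(1)), (np.int64(3), np.int64(7), np.int64(0)), (np.int64(-15), np.int64(8), np.int64(-9)), (np.int64(-20), np.int64(9), np.int64(-11))]
262 [(np.int64(-27), np.int64(-12), np.int64(-11)), (np.int64(-28), np.int64(-9), np.int64(-11)), (np.int64(-26), np.int64(-7), np.int64(-11)), (np.int64(4), np.int64(-6), np.int64(5)), (np.int64(4), np.int64(-3), np.int64(5)), (np.int64(5), np.int64(1), np.int64(5)), (np.int64(5), np.int64(4), np.int64(5)), (np.int64(4), np.int64(7), np.int64(5)), (np.int64(-16), np.int64(8), np.int64(-5)), (np.int64(-27), np.int64(9), np.int64(-11))]
```

View pics/w5c.png

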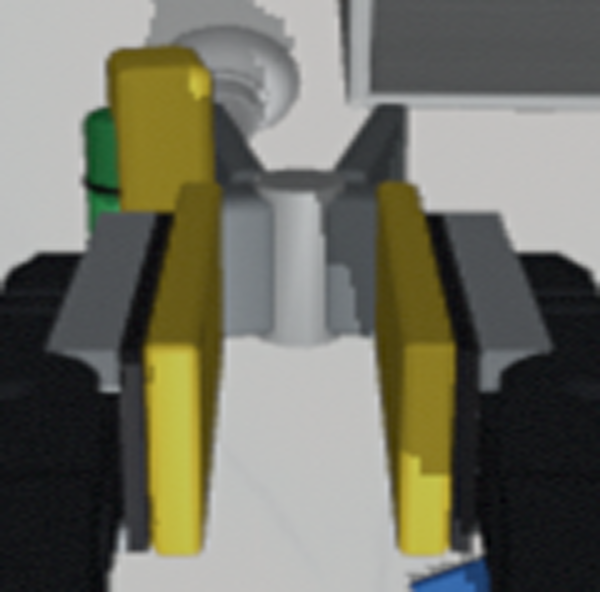

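View pics/s5z.png

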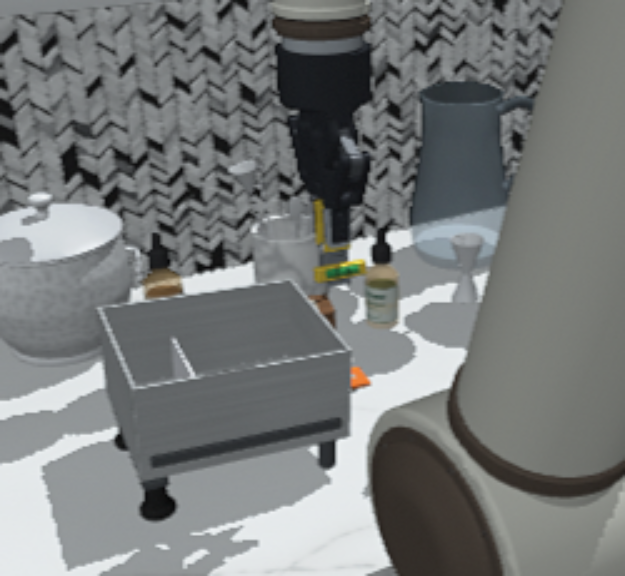

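Run:
```python
from h import *
a=np.radians(-4.0); t=.055
Rt=Rn.from_euler('z',a).as_matrix()@Rn.from_euler('x',t).as_matrix()
print('trough z',Rt[:,2])
R1=np.stack([-Rt[:,2],Rt[:,0],-Rt[:,1]],1); print(np.linalg.det(R1))
rim=np.array([.4073,.232,.150]); 
go(rim+Rt[:,2]*.065,R1); go(rim+Rt[:,2]*.016,R1)
```

```text
trough z [-0.0038 -0.0548  0.9985]
1.0000000000000002
turn [0.4167 2.9991 0.2051]
shift now [ 52.4918  10.0843 -82.3007]
shift after turn [ 56.7624   9.3002 -79.5112]
turn [0.4167 2.9991 0.2051]
shift now [101.4243  10.269  -84.8637]
shift after turn [105.7624   9.3002 -79.5112]
```

```bash
python3 -m jog '{"fingers":[0,0,0,0,0,0,0],"travel":[[0,0,0],[0,4.5,-40],[0,4.2,-39.5],[28,0,0],[28,0,0],[0,0,0],[0,0,0]],"twist":[[0.4,3.0,0.2],[0,0,0],[0,0,0],[0,0,0],[0,0,0],[0,0,0],[0,0,0]]}' 20
python3 - <<'E'
from h import *
a=np.radians(-4.0); t=.055
Rt=Rn.from_euler('z',a).as_matrix()@Rn.from_euler('x',t).as_matrix()
R1=np.stack([-Rt[:,2],Rt[:,0],-Rt[:,1]],1)
rim=np.array([.4073,.232,.150]); 
go(rim+Rt[:,2]*.016,R1)
c=snap('wrist','w6'); d=snap('scene','s6'); im=d['image'][:,:,::-1]
cv2.imwrite('pics/s6z.png',cv2.resize(im[120:300,170:320],None,fx=4,fy=3.3))
E
```

```text
time: 7.85
eef_pos: [0.4067, 0.2285, 0.2166]
tool_rot: [1.303, 1.214, -1.232]
ft_force: [0.9, 0.0, -0.4]
opening: 0.0221
turn [-0.0006 -0.013  -0.0245]
shift now [50.6947  0.3118  0.1435]
shift after turn [50.6946  0.3335  0.132 ]
```

View pics/w6.png

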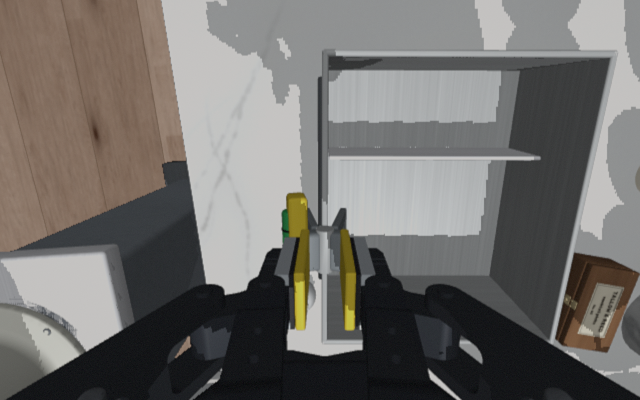

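View pics/s6z.png

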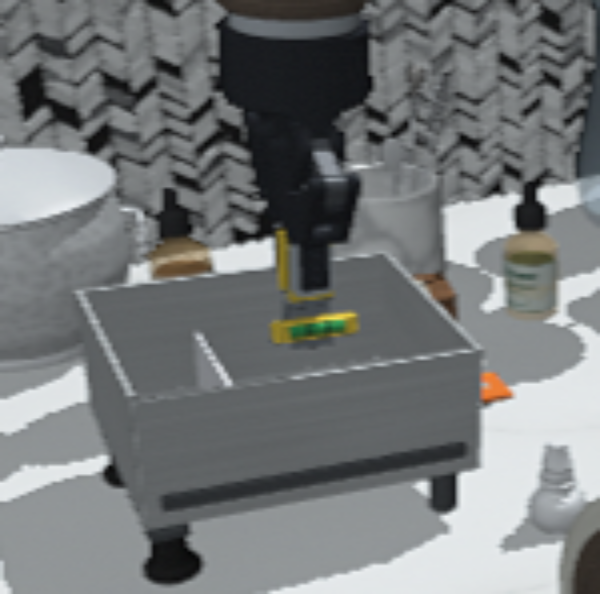

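Run:
```python
from h import *
c=load('w6'); print(ray(c,325.5,50,.1553),ray(c,323.5,50,.1553)); 
im=cv2.cvtColor(np.ascontiguousarray(c['image']),cv2.COLOR_RGB2GRAY)
print(im[42:60,326]); 
for v in (80,120,150,180,195): print(v,im[v,314:336])
print([ray(c,u,v,z) for u,v,z in [(325,120,.1535),(325,180,.151)]])
```

```text
[0.4148 0.3284 0.1553] [0.4137 0.3285 0.1553]
[145 145 145 145 144 144 139 123 118 119 119 116 115 116 117 117 118 117]
80 [146 145 142 118  57  50  54  64  98 112 116 118 117 103  94 123 122 123
 123 127 145 151]
120 [147 146 144 118  57  53  53  64 101 114 117 117 116 104 126 164 161 163
 165 177 177 177]
150 [146 147 148 142  66  48  54  63 101 116 116 118 116 102 104 105 107 108
 106 107 107 107]
180 [146 147 147 142  64  46  51  62 103 117 116 116 111 113 164 187 184 187
 187 185 190 190]
195 [146 147 148 142  62  47  51  63 104 117 117 117 110 123 188 187 185 188
 189 189 192 192]
[array([0.4118, 0.2895, 0.1535]), array([0.4093, 0.2525, 0.151 ])]
```

```bash
python3 -m jog '{"fingers":[0,0,0,0,0,0],"travel":[[12,0,0],[12,0.3,0],[12,0,0],[8,0,0],[2,0,0],[0,0,0]],"twist":[[0,0,0],[0,0,0],[0,0,0],[0,0,0],[0,0,0],[0,0,0]]}' 20
python3 -m jog '{"fingers":[0,0,0],"travel":[[2,0,0],[1,0,0],[0,0,0]],"twist":[[0,0,0],[0,0,0],[0,0,0]]}' 20
python3 - <<'E'
from h import *
state(); c=snap('wrist','w7'); d=snap('scene','s7'); im=d['image'][:,:,::-1]
cv2.imwrite('pics/s7z.png',cv2.resize(im[120:300,170:320],None,fx=4,fy=3.3))
E
```

```text
time: 8.55
eef_pos: [0.4068, 0.2319, 0.1701]
tool_rot: [1.302, 1.215, -1.231]
ft_force: [0.1, 0.7, -0.7]
opening: 0.0217
time: 8.85
eef_pos: [0.4073, 0.2321, 0.1677]
tool_rot: [1.303, 1.214, -1.23]
ft_force: [-0.2, 0.0, -0.3]
opening: 0.0221
t 8.85 pos [0.4073 0.2321 0.1677] F [-0.2023  0.0341 -0.2608] M [-0.0097  0.0027 -0.0015] op 0.0221
[[ 0.0055  0.9977 -0.0681]
 [ 0.0555 -0.0683 -0.9961]
 [-0.9984  0.0017 -0.0557]]
q [ 0.2235 -0.0886  1.9814  0.0561  1.2316  0.2736]
```

View pics/s7z.png

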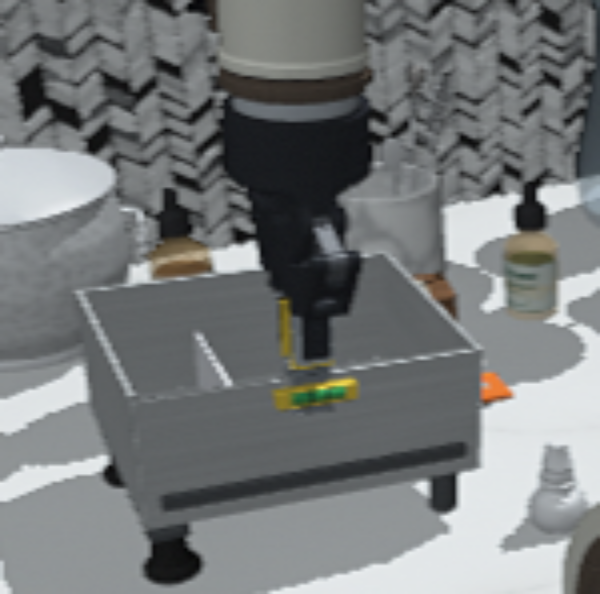

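View pics/w7.png

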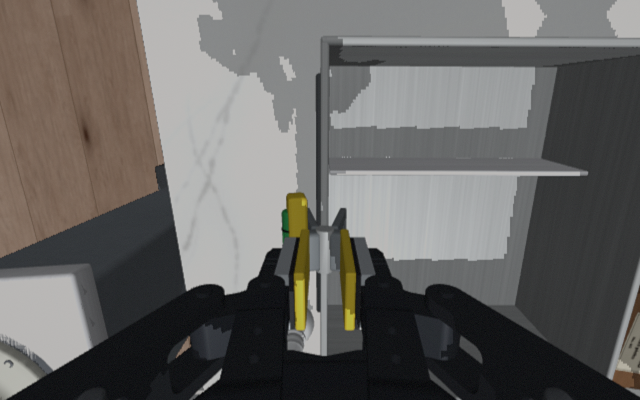

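```bash
python3 -m jog '{"fingers":[0,0,0],"travel":[[2,0,0],[0,0,0],[0,0,0]],"twist":[[0,0,0],[0,0,0],[0,0,0]]}' 20
python3 -m jog '{"fingers":[0,0,0],"travel":[[1,0,0],[0.5,0,0],[0,0,0]],"twist":[[0,0,0],[0,0,0],[0,0,0]]}' 20
```

```text
time: 9.25
eef_pos: [0.4071, 0.2321, 0.1655]
tool_rot: [1.302, 1.215, -1.23]
ft_force: [-0.2, 0.1, -0.7]
opening: 0.0221
time: 9.55
eef_pos: [0.4071, 0.2322, 0.164]
tool_rot: [1.302, 1.215, -1.23]
ft_force: [1.0, -0.4, -0.2]
opening: 0.022
```

```bash
python3 -m jog '{"fingers":[0,0,0],"travel":[[1,0,0],[0,0,0],[0,0,0]],"twist":[[0,0,0],[0,0,0],[0,0,0]]}' 20
python3 -m jog '{"fingers":[0,0,0],"travel":[[1,0,0],[0,0,0],[0,0,0]],"twist":[[0,0,0],[0,0,0],[0,0,0]]}' 20
```

```text
time: 9.85
eef_pos: [0.4072, 0.2323, 0.1636]
tool_rot: [1.302, 1.215, -1.23]
ft_force: [-3.8, -0.9, 6.8]
opening: 0.0218
time: 10.15
eef_pos: [0.4073, 0.2324, 0.1635]
tool_rot: [1.302, 1.215, -1.23]
ft_force: [-5.9, -2.8, 12.2]
opening: 0.0221
```

```bash
python3 -m jog '{"fingers":[0,0.6,0.6,0.6,0.8,1,1,1],"travel":[[-1,0,0],[0,0,0],[0,0,0],[0,0,0],[0,0,0],[0,0,0],[0,0,0],[0,0,0]],"twist":[[0,0,0],[0,0,0],[0,0,0],[0,0,0],[0,0,0],[0,0,0],[0,0,0],[0,0,0]]}' 20
python3 -m jog '{"fingers":[1,1,1,1,1,1],"travel":[[-5,0,0],[-15,0,0],[-25,0,0],[-25,0,0],[-25,0,0],[0,0,0]],"twist":[[0,0,0],[0,0,0],[0,0,0],[0,0,0],[0,0,0],[0,0,0]]}' 20
python3 - <<'E'
from h import *
state(); c=snap('wrist','w8'); d=snap('scene','s8'); im=d['image'][:,:,::-1]
cv2.imwrite('pics/s8z.png',cv2.resize(im[120:300,170:320],None,fx=4,fy=3.3))
E
```

```text
time: 10.95
eef_pos: [0.4072, 0.2323, 0.1631]
tool_rot: [1.302, 1.215, -1.23]
ft_force: [0.0, 0.1, -0.1]
opening: 0.0856
time: 11.55
eef_pos: [0.4089, 0.2274, 0.2623]
tool_rot: [1.307, 1.21, -1.223]
ft_force: [-0.1, -0.3, -0.1]
opening: 0.0855
t 11.55 pos [0.4089 0.2274 0.2623] F [-0.0721 -0.3261 -0.1048] M [-0.0741 -0.0337 -0.0044] op 0.0855
[[ 0.013   0.9976 -0.0678]
 [ 0.0571 -0.0684 -0.996 ]
 [-0.9983  0.009  -0.0578]]
q [ 0.2125 -0.1809  1.8731  0.0537  1.4248  0.2736]
```

View pics/s8z.png

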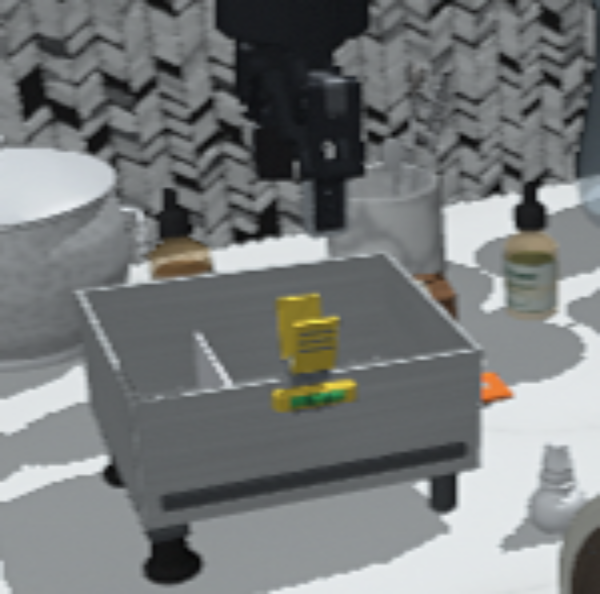

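View pics/w8.png

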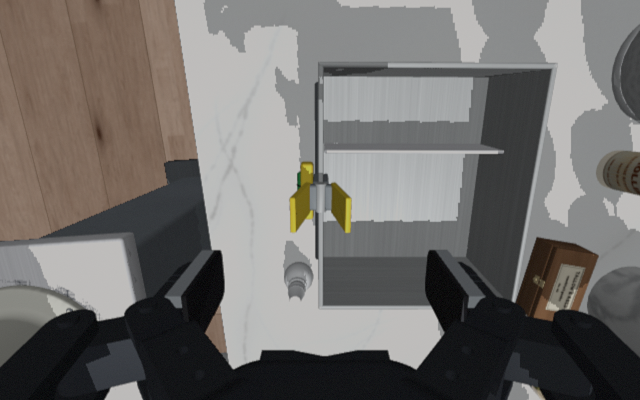

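Run:
```python
from h import *
go([.46,.05,.27],down(0.0))
a=np.radians(-4.0); t=.055
Rt=Rn.from_euler('z',a).as_matrix()@Rn.from_euler('x',t).as_matrix()
O=np.array([.4075,.2315,.150])-Rt@np.array([-.083,-.085,.110]); print('O',O)
L=O+Rt@np.array([0,-.22,.006]); print('lift',L)
c=load('top0'); print('dot top0',ray(c,270.3,218.75,.0575))
c=load('w8'); P=pts(c); q=P[150:220,290:355].reshape(-1,3); q=q[q[:,2]>.18]; print('clip',q.mean(0),q[:,2].max(),cv2.minAreaRect((q[:,:2]*1000).astype(np.float32)))
print('lug top z', .019+L[2])
```

```text
turn [-3.9146 -3.1991 -0.2483]
shift now [-21.2775  65.121  172.1149]
shift after turn [-11.7789  53.1128 177.0799]
O [0.4966 0.3164 0.0448]
lift [0.4813 0.0969 0.0387]
dot top0 [0.4779 0.0902 0.0575]
clip [0.4078 0.2358 0.1986] 0.4086513548665248 ((409.8026123046875, 254.9281768798828), (68.01744079589844, 38.82424545288086), 84.6988525390625)
lug top z 0.05773600322263561
```

```bash
python3 -m jog '{"fingers":[1,1,1,1,1,1,1],"travel":[[-12,0,0],[0,10,35],[0,10,35],[0,11,36],[0,11,36],[0,11,35],[0,0,0]],"twist":[[-3.9,-3.2,-0.2],[0,0,0],[0,0,0],[0,0,0],[0,0,0],[0,0,0],[0,0,0]]}' 20
python3 - <<'E'
from h import *
state(); c=snap('wrist','w9')
E
```

```text
time: 12.35
eef_pos: [0.4596, 0.0461, 0.2681]
tool_rot: [1.211, 1.208, -1.216]
ft_force: [0.2, 0.7, -0.3]
opening: 0.0856
t 12.35 pos [0.4596 0.0461 0.2681] F [ 0.1626  0.6548 -0.3423] M [ 0.0127 -0.0201 -0.0234] op 0.0856
[[-0.0031  1.     -0.0052]
 [-0.0011 -0.0052 -1.    ]
 [-1.     -0.0031  0.0012]]
q [-0.1614 -0.1654  1.8472 -0.0016  1.4627 -0.1561]
```

View pics/w9.png

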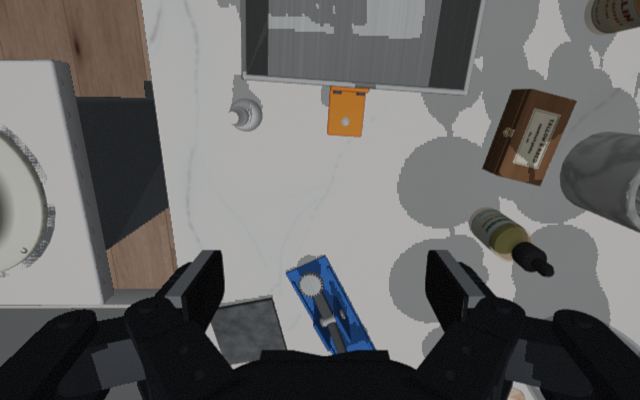

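Run:
```python
from h import *
c=load('w9'); im=c['image'][:,:,::-1]
cv2.imwrite('pics/w9z.png',cv2.resize(im[70:150,310:390],None,fx=7,fy=7,interpolation=cv2.INTER_CUBIC))
cv2.imwrite('pics/w9j.png',cv2.resize(im[245:360,275:385],None,fx=6,fy=5,interpolation=cv2.INTER_CUBIC))
m=mask(c,(5,150,80),(18,255,255),(310,390,70,150)); r=rect(c,m,.0575); print('lug',r,cv2.boxPoints(r))
P=pts(c); print(P[m>0][:,2].min(),P[m>0][:,2].max(),P[m>0].mean(0))
```

```text
lug ((482.72760009765625, 103.38661193847656), (47.205718994140625, 37.84469223022461), 85.71455383300781) [[462.0944  81.2637]
 [499.8333  78.4358]
 [503.3608 125.5095]
 [465.6219 128.3375]]
0.055145805639966336 0.4106598791977284 [0.481  0.104  0.0642]
```

View pics/w9z.png

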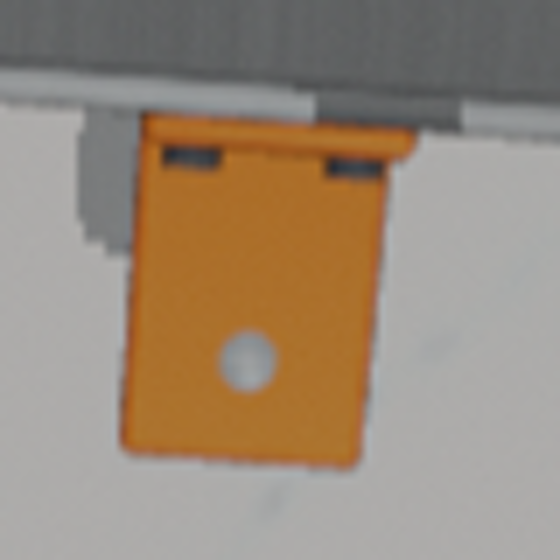

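View pics/w9j.png

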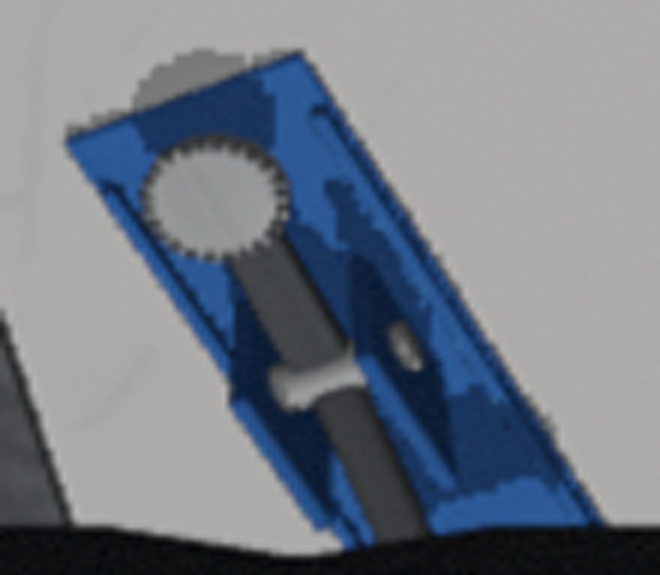

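Run:
```python
from h import *
c=load('w9'); print('dot',ray(c,345.4-.5,121.6-.5,.0577)); print('cam',-c['R'].T@c['t'])
c5=load('w5'); im=c5['image'][:,:,::-1]; 
print('w5 dot', ray(c5,300+287/2.6-.5,553/2.6-.5,.0577))
# trough rim in w9: right corners
cv2.imwrite('pics/w9t.png',cv2.resize(im[0:1,0:1],None,fx=1,fy=1))
print('corners', ray(c,242,77,.1448), ray(c,466,94,.1448))
m=mask(c,(95,110,50),(125,255,255),(275,385,250,352)); print(rect(c,m,.005))
```

```text
dot [0.4807 0.0938 0.0577]
cam [0.4608 0.1161 0.4107]
w5 dot [0.4813 0.0935 0.0577]
corners [0.3992 0.1316 0.1448] [0.5662 0.1188 0.1448]
((466.93743896484375, -167.58856201171875), (61.73452377319336, 162.46278381347656), 25.7408447265625)
```

Run:
```python
from h import *
go([.475,-.23,.25],down(25.0))
```

```text
turn [-25.2192  -0.0586   0.1871]
shift now [ 18.0941  17.0077 277.9517]
shift after turn [  18.2304 -103.0973  258.6743]
```

```bash
python3 -m jog '{"fingers":[1,1,1,1,1,1,1,1,1,1],"travel":[[0,0,0],[0,0,0],[0,0,0],[0,-17,43],[0,-17,43],[4,-17,43],[4,-17,43],[5,-17,43],[5,-17,43],[0,0,0]],"twist":[[-8.4,0,0],[-8.4,0,0],[-8.4,0,0.2],[0,0,0],[0,0,0],[0,0,0],[0,0,0],[0,0,0],[0,0,0],[0,0,0]]}' 20
python3 - <<'E'
from h import *
state(); c=snap('wrist','w10')
E
```

```text
time: 13.4
eef_pos: [0.4763, -0.2304, 0.2494]
tool_rot: [0.884, 1.385, -0.881]
ft_force: [0.2, 0.6, -0.6]
opening: 0.0855
t 13.4 pos [ 0.4763 -0.2304  0.2494] F [ 0.213   0.6379 -0.5747] M [ 0.0648 -0.0092 -0.0315] op 0.0855
[[ 0.0002  0.9066  0.422 ]
 [ 0.0019  0.422  -0.9066]
 [-1.      0.001  -0.0017]]
q [-0.68    0.0271  1.7016  0.0016  1.414  -1.1159]
```

View pics/w10.png

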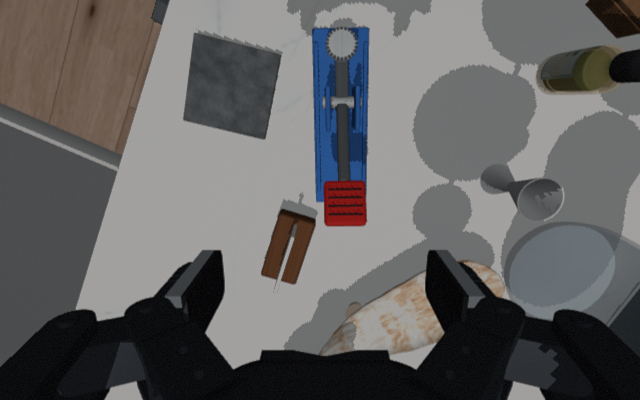

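Run:
```python
from h import *
c=load('w10'); im=c['image'][:,:,::-1]
cv2.imwrite('pics/w10z.png',cv2.resize(im[15:235,300:385],None,fx=5,fy=2.7,interpolation=cv2.INTER_CUBIC))
S=ray(c,341.5,43,.028); 
hsv=cv2.cvtColor(np.ascontiguousarray(c['image']),cv2.COLOR_RGB2HSV)
mr=cv2.inRange(hsv,(0,150,60),(6,255,255))|cv2.inRange(hsv,(170,150,60),(180,255,255))
b=np.zeros_like(mr); b[170:240,315:380]=255; mr&=b
Pd=rect(c,mr,.088); print('pad',Pd)
P=pts(c); q=P[(mr>0)]; print('pad depth z', q[:,2].min(),q[:,2].max(), q.mean(0))
print('saddle',S); p=np.array(Pd[0])/1000; d=S[:2]-p; print('yaw',np.degrees(np.arctan2(d[1],d[0])),np.linalg.norm(d))
m=mask(c,(95,110,50),(125,255,255),(305,380,15,215)); r=rect(c,m,.005); print('plate',r)
n=P[20:110,305:380]; s=n.reshape(-1,3); s=s[(s[:,2]>.022)&(s[:,2]<.034)]; 
pl=[ray(c,u,v,.005)[:2] for u,v in [(313,28),(367,28),(316.5,195),(366,178)]]; print(pl)
for i,j in ((2,0),(3,1)): 
    e=pl[i and j]-pl[0]
for a_,b_ in ((pl[2],pl[0]),(pl[3],pl[1])): e=b_-a_; print('edge yaw',np.degrees(np.arctan2(e[1],e[0])))
print('front mid',(pl[0]+pl[1])/2,'width',np.linalg.norm(pl[1]-pl[0]))
```

```text
pad ((504.9001159667969, -244.08306884765625), (39.008872985839844, 43.103660583496094), 24.97673225402832)
pad depth z 0.07554642490764513 0.39215892366033095 [ 0.5039 -0.2433  0.0907]
saddle [ 0.4407 -0.1114  0.028 ]
yaw 115.81826260586816 0.14742202397523346
plate ((485.6326599121094, -161.61251831054688), (20.9768123626709, 164.8791046142578), 25.841772079467773)
[array([ 0.4072, -0.1074]), array([ 0.458 , -0.0837]), array([ 0.4856, -0.2698]), array([ 0.5294, -0.2267])]
edge yaw 115.78891525039016
edge yaw 116.5265032321155
front mid [ 0.4326 -0.0955] width 0.05614373813171737
```

View pics/w10z.png

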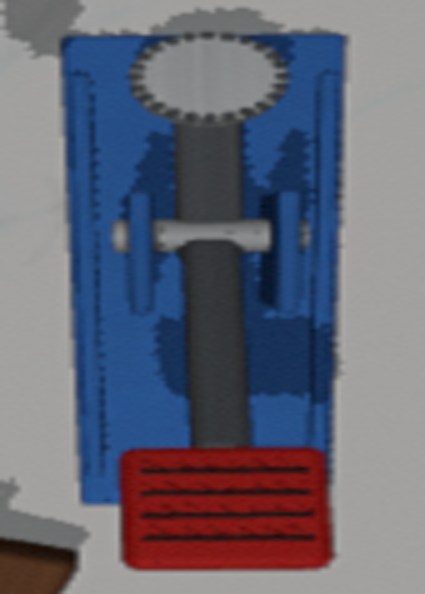

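Run:
```python
from h import *
c=load('w10'); P=pts(c)
a=np.radians(116); O=np.array([.4653,-.1623,0]); J=(P-O)@np.array([[np.cos(a),-np.sin(a),0],[np.sin(a),np.cos(a),0],[0,0,1]])*1000
for v in (60,75,90,100,105,112,120,130,140): print(v,[tuple(int(k) for k in J[v,u].round()) for u in range(314,372,4)])
T=O+np.array([np.cos(a),np.sin(a),0])*-.015; T[2]=.09; print('grip',T)
go(T,down(26)); T[2]=.014; go(T,down(26))
```

```text
60 [(43, 28, 9), (44, 24, 4), (44, 19, 5), (43, 15, 6), (43, 11, 5), (41, 7, 25), (41, 3, 28), (41, -1, 31), (41, -5, 28), (43, -10, 6), (3, 18, 392), (43, -19, 6), (43, -23, 5), (42, -27, 11), (43, -32, 1)]
75 [(29, 28, 4), (28, 24, 8), (29, 20, 5), (28, 15, 4), (28, 11, 5), (28, 7, 5), (27, 3, 25), (27, -1, 26), (27, -5, 26), (28, -10, 5), (28, -15, 5), (28, -19, 5), (28, -23, 4), (27, -27, 10), (28, -33, -1)]
90 [(13, 29, 6), (13, 24, 9), (13, 20, 4), (12, 16, 50), (12, 12, 47), (13, 7, 4), (12, 4, 28), (12, 0, 30), (12, -5, 29), (13, -11, 4), (12, -12, 37), (11, -15, 52), (12, -23, 6), (12, -27, 10), (12, -33, 0)]
100 [(3, 29, 4), (3, 25, 10), (3, 20, 5), (3, 16, 49), (3, 12, 47), (2, 8, 32), (2, 4, 33), (2, 0, 31), (2, -4, 32), (2, -8, 33), (2, -12, 38), (2, -15, 51), (2, -23, 7), (2, -27, 10), (2, -33, 0)]
105 [(-3, 29, 3), (-3, 25, 10), (-3, 20, 5), (-2, 16, 50), (-2, 12, 49), (-2, 8, 32), (-3, 4, 33), (-3, 0, 35), (-3, -4, 33), (-3, -9, 31), (-3, -12, 38), (-3, -15, 50), (-3, -24, 4), (-3, -27, 10), (-4, -33, -1)]
112 [(-10, 29, 4), (-10, 25, 10), (-10, 20, 5), (-9, 16, 49), 
[... 396 characters left out ...]
0, 30, 3), (-29, 25, 10), (-30, 21, 4), (-26, 17, 49), (-26, 13, 49), (-30, 7, 6), (-26, 5, 49), (-26, 1, 49), (-26, -3, 50), (-30, -11, 4), (-30, -15, 6), (-27, -15, 49), (-31, -24, 4), (-31, -29, 3), (-31, -34, 0)]
140 [(-41, 30, 1), (-41, 26, 9), (-41, 21, 5), (-41, 17, 5), (-41, 12, 4), (-41, 7, 5), (-36, 5, 55), (-36, 1, 54), (-36, -3, 54), (-42, -11, 5), (-42, -15, 4), (-42, -20, 6), (-42, -24, 7), (-42, -29, 4), (-43, -34, 0)]
grip [ 0.4719 -0.1758  0.09  ]
turn [-0.9501 -0.1664 -0.1081]
shift now [160.0503  17.5742 -48.7941]
shift after turn [159.8742  18.6864 -48.9581]
turn [-0.9501 -0.1664 -0.1081]
shift now [236.0499  17.4327 -48.5722]
shift after turn [235.8742  18.6864 -48.9581]
```

```bash
python3 -m jog '{"fingers":[1,1,1,1,1,1,1,1,1],"travel":[[0,0,0],[0,9.3,-24.5],[30,9.4,-24.5],[40,0,0],[40,0,0],[40,0,0],[10,0,0],[0,0,0],[0,0,0]],"twist":[[-0.9,-0.2,-0.1],[0,0,0],[0,0,0],[0,0,0],[0,0,0],[0,0,0],[0,0,0],[0,0,0],[0,0,0]]}' 60
python3 - <<'E'
from h import *
c=snap('wrist','w11')
go([.4719,-.1758,.016],down(26));
E
```

```text
time: 14.35
eef_pos: [0.4742, -0.1758, 0.0937]
tool_rot: [0.865, 1.384, -0.867]
ft_force: [-0.3, 0.2, 0.4]
opening: 0.0853
turn [ 0.1375  0.4481 -0.2117]
shift now [78.1349 -2.4814 -2.28  ]
shift after turn [78.159  -2.1975 -1.6633]
```

View pics/w11.png

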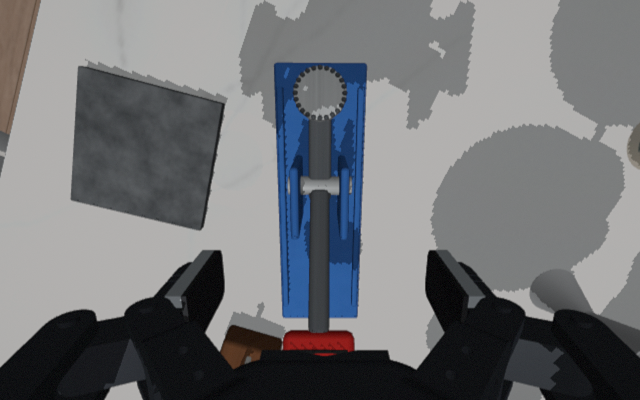

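```bash
python3 -m jog '{"fingers":[1,1,1,1,1,1],"travel":[[20,-2.2,-1.7],[25,0,0],[20,0,0],[10,0,0],[3,0,0],[0,0,0]],"twist":[[0.1,0.4,-0.2],[0,0,0],[0,0,0],[0,0,0],[0,0,0],[0,0,0]]}' 60
python3 - <<'E'
from h import *
state();go([.4719,-.1758,.016],down(26));
E
```

```text
time: 15.0
eef_pos: [0.4708, -0.1756, 0.0146]
tool_rot: [0.869, 1.392, -0.869]
ft_force: [0.0, 0.5, 0.6]
opening: 0.0853
t 15.0 pos [ 0.4708 -0.1756  0.0146] F [0.0462 0.4533 0.618 ] M [-0.0043  0.0056 -0.0028] op 0.0853
[[-0.0018  0.8989  0.4382]
 [ 0.0008  0.4382 -0.8989]
 [-1.     -0.0012 -0.0015]]
q [-0.5978  0.2684  1.9466 -0.0004  0.9285 -1.0511]
turn [-0.0115 -0.0876  0.0716]
shift now [-1.3914  0.8988  0.6083]
shift after turn [-1.3894  0.9004  0.6106]
```

```bash
python3 -m jog '{"fingers":[1,0,0,0,0,0,0,0,0],"travel":[[-1.5,0.5,0],[0,0,0],[0,0,0],[0,0,0],[0,0,0],[0,0,0],[0,0,0],[0,0,0],[0,0,0]],"twist":[[0,0,0],[0,0,0],[0,0,0],[0,0,0],[0,0,0],[0,0,0],[0,0,0],[0,0,0],[0,0,0]]}' 60
python3 - <<'E'
from h import *
state(); c=snap('wrist','w12')
E
```

```text
time: 15.9
eef_pos: [0.4705, -0.1751, 0.0154]
tool_rot: [0.869, 1.394, -0.87]
ft_force: [-2.8, 0.5, 5.1]
opening: 0.0332
t 15.9 pos [ 0.4705 -0.1751  0.0154] F [-2.7682  0.4916  5.1006] M [0.0328 0.3081 0.066 ] op 0.0332
[[-0.0032  0.8989  0.4382]
 [ 0.0015  0.4382 -0.8989]
 [-1.     -0.0022 -0.0027]]
q [-0.5971  0.2668  1.9465 -0.0007  0.9317 -1.0503]
```

View pics/w12.png

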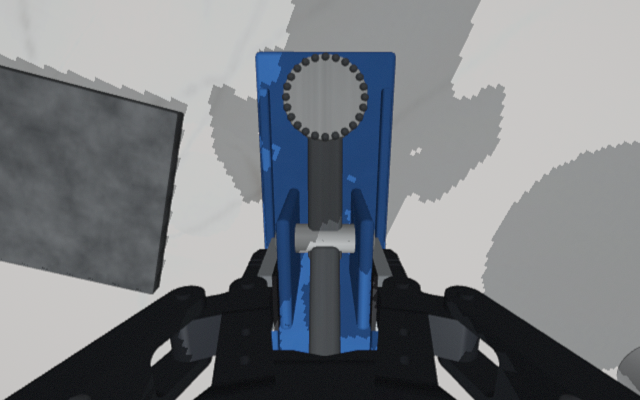

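```bash
python3 - <<'E'
from h import *
c=load('w12'); s=manip.read_state(); R=Rn.from_rotvec(s['tool_rot']).as_matrix(); p=s['eef_pos']
S=ray(c,325,96.5,.028); print('saddle',S,'tool',R.T@(S-p)*1000)
E
python3 -m jog '{"fingers":[0,0,0,0,0,0,0,0,0,0,0],"travel":[[-8,0,0],[-16,0,0],[-16,0,0],[0,12,-24],[0,12,-24],[0,12,-24],[0,0,0],[0,0,0],[0,0,0],[0,0,0],[0,0,0]],"twist":[[0,0,0],[0,0,0],[0,0,0],[0,0,0],[0,0,0],[0,0,0],[7.5,0,0],[7.5,0,0],[7.5,0,0],[7.5,0,0],[0,0,0]]}' 60
python3 - <<'E'
from h import *
state(); c=snap('wrist','w13')
E
```

```text
saddle [ 0.4405 -0.1115  0.028 ] tool [-12.3817   0.8765 -70.3959]
time: 17.05
eef_pos: [0.4702, -0.0937, 0.0542]
tool_rot: [1.26, 1.181, -1.264]
ft_force: [-0.1, -0.4, -7.2]
opening: 0.0335
t 17.05 pos [ 0.4702 -0.0937  0.0542] F [-0.0999 -0.4158 -7.2474] M [0.0155 0.0179 0.0153] op 0.0335
[[-0.0055  0.9975 -0.0703]
 [ 0.0032 -0.0702 -0.9975]
 [-1.     -0.0057 -0.0028]]
q [-0.4498  0.1426  1.998   0.0005  1.0073 -0.3798]
```

View pics/w13.png

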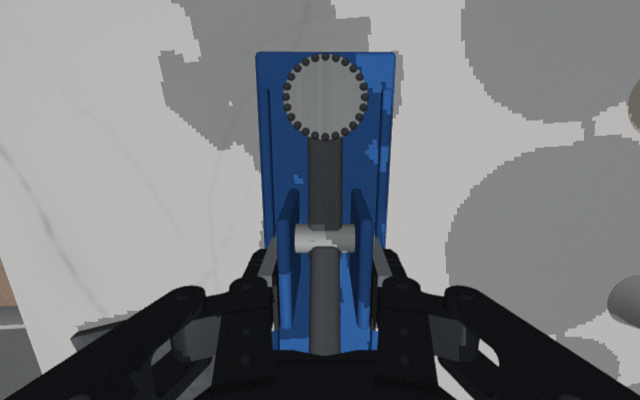

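```bash
python3 -m jog '{"fingers":[0,0,0,0,0,0],"travel":[[10,1,0],[10,0,0],[8,0,0],[5,0,0],[2,0,0],[0,0,0]],"twist":[[0,0.2,-0.3],[0,0,0],[0,0,0],[0,0,0],[0,0,0],[0,0,0]]}' 60
python3 - <<'E'
from h import *
state(); go([.4754,.0276,.0190],down(-4.0))
E
```

```text
time: 17.7
eef_pos: [0.4719, -0.0943, 0.0198]
tool_rot: [1.26, 1.186, -1.265]
ft_force: [0.6, -0.1, -6.3]
opening: 0.0336
t 17.7 pos [ 0.4719 -0.0943  0.0198] F [ 0.6153 -0.121  -6.268 ] M [ 0.0891 -0.0642 -0.0625] op 0.0336
[[-0.0088  0.9975 -0.0698]
 [ 0.0059 -0.0698 -0.9975]
 [-0.9999 -0.0092 -0.0053]]
q [-0.45    0.2157  1.9985  0.0019  0.938  -0.3813]
turn [-0.0031 -0.3046  0.5294]
shift now [   1.5264   -5.0377 -121.8484]
shift after turn [   0.832    -5.0419 -121.855 ]
```

```bash
python3 -m jog '{"fingers":[0,0,0,0,0,0,0,0],"travel":[[0,-1,-15],[0,-1,-18],[0,-1,-18],[0,-1,-18],[0,-1,-18],[0,0,-15],[0,0,0],[0,0,0]],"twist":[[0,-0.3,0.5],[0,0,0],[0,0,0],[0,0,0],[0,0,0],[0,0,0],[0,0,0],[0,0,0]]}' 60
python3 - <<'E'
from h import *
state(); go([.4754,.0276,.0190],down(-4.0)); snap('wrist','w14')
d=snap('scene','s14'); im=d['image'][:,:,::-1]
cv2.imwrite('pics/s14z.png',cv2.resize(im[180:300,250:400],None,fx=4,fy=4))
E
```

```text
time: 18.5
eef_pos: [0.4747, 0.0076, 0.0207]
tool_rot: [1.26, 1.174, -1.259]
ft_force: [-0.3, -0.1, -6.6]
opening: 0.0329
t 18.5 pos [0.4747 0.0076 0.0207] F [-0.3265 -0.0987 -6.571 ] M [0.0349 0.0194 0.0077] op 0.0329
[[ 0.001   0.9976 -0.069 ]
 [-0.0007 -0.069  -0.9976]
 [-1.      0.0011  0.0006]]
q [-0.239   0.1913  2.0255 -0.0006  0.9236 -0.1696]
turn [ 0.0443  0.0371 -0.0616]
shift now [  1.6667  -0.6958 -20.0115]
shift after turn [  1.6804  -0.7094 -20.0099]
```

View pics/w14.png

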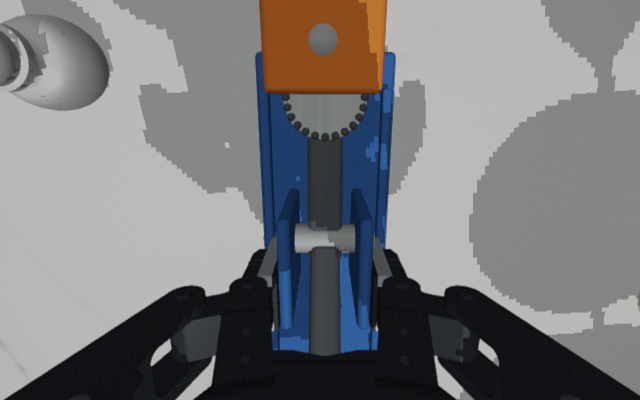

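View pics/s14z.png

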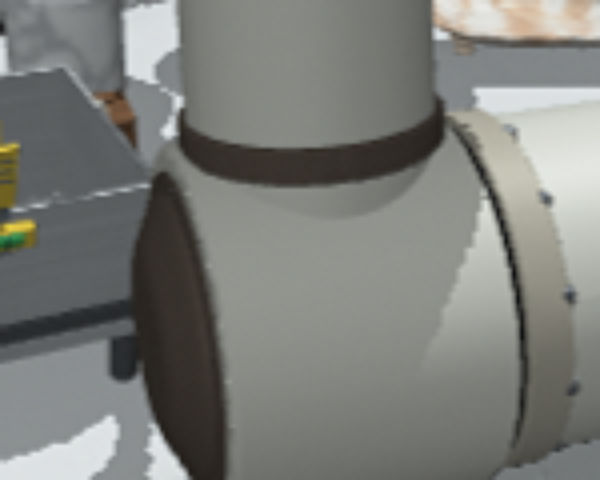

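Run:
```python
from h import *
c=load('w14'); s=manip.read_state(); R=Rn.from_rotvec(s['tool_rot']).as_matrix(); p=s['eef_pos']
D=ray(c,322.5,38.5,.0577); print('dot',D,'lift tool',R.T@(D+np.array([0,.001,-.019])-p)*1000)
S=ray(c,325,96.5,.028+.005); print('saddle now',S,R.T@(S-p)*1000)
m=mask(c,(5,150,60),(18,255,255),(240,400,0,110)); r=rect(c,m,.0577); print('lug',r)
```

```text
dot [0.4805 0.0938 0.0577] lift tool [-18.1681  -0.369  -87.8987]
saddle now [0.4802 0.078  0.033 ] [-12.4582   0.5308 -71.1457]
lug ((480.34552001953125, 91.29270935058594), (24.726285934448242, 35.068138122558594), 86.08039093017578)
```

```bash
python3 -m jog '{"fingers":[0,0,0,0,0,0],"travel":[[1,-1,-8],[0,0,-8],[0,0,-4],[0,0,0],[0,0,0],[0,0,0]],"twist":[[0,0,0],[0,0,0],[0,0,0],[0,0,0],[0,0,0],[0,0,0]]}' 60
python3 -m jog '{"fingers":[0,0,0,0],"travel":[[1.5,0,0],[1,0,0],[0,0,0],[0,0,0]],"twist":[[0,0,0],[0,0,0],[0,0,0],[0,0,0]]}' 60
python3 - <<'E'
from h import *
state(); go([.4754,.0276,.0154],down(-4.0))
E
```

```text
time: 19.2
eef_pos: [0.4748, 0.0276, 0.0193]
tool_rot: [1.261, 1.175, -1.261]
ft_force: [1.0, 0.6, -6.4]
opening: 0.033
time: 19.6
eef_pos: [0.4746, 0.0277, 0.0167]
tool_rot: [1.261, 1.175, -1.261]
ft_force: [-0.3, -0.7, -7.3]
opening: 0.0334
t 19.6 pos [0.4746 0.0277 0.0167] F [-0.3181 -0.7234 -7.3323] M [-0.0058  0.0046  0.0351] op 0.0334
[[-0.0001  0.9975 -0.0701]
 [-0.0001 -0.0701 -0.9975]
 [-1.     -0.0001  0.0001]]
q [-0.1966  0.2018  2.0234 -0.0002  0.9165 -0.1263]
turn [-0.0216  0.0075  0.0052]
shift now [1.2785 0.7984 0.0315]
shift after turn [1.2786 0.7983 0.0319]
```

```bash
python3 -m jog '{"fingers":[0,0,0],"travel":[[1,0,0],[0,0,0],[0,0,0]],"twist":[[0,0,0],[0,0,0],[0,0,0]]}' 60
python3 -m jog '{"fingers":[0,0,0],"travel":[[0.7,0,0],[0,0,0],[0,0,0]],"twist":[[0,0,0],[0,0,0],[0,0,0]]}' 60
```

```text
time: 19.9
eef_pos: [0.4747, 0.0277, 0.0158]
tool_rot: [1.261, 1.175, -1.261]
ft_force: [-0.7, -0.1, -5.8]
opening: 0.0334
time: 20.2
eef_pos: [0.4748, 0.0277, 0.0155]
tool_rot: [1.26, 1.175, -1.261]
ft_force: [-2.4, -0.9, 0.9]
opening: 0.0332
```

```bash
python3 -m jog '{"fingers":[0.45,0.5,0.6,0.8,1,1,1],"travel":[[0,0,0],[0,0,0],[0,0,0],[0,0,0],[0,0,0],[0,0,0],[0,0,0]],"twist":[[0,0,0],[0,0,0],[0,0,0],[0,0,0],[0,0,0],[0,0,0],[0,0,0]]}' 20
python3 -m jog '{"fingers":[1,1,1,1,1,1,1],"travel":[[-15,0,0],[-25,0,0],[-30,0,10],[-40,0,20],[-40,0,25],[-20,0,25],[0,0,0]],"twist":[[0,0,0],[0,0,0],[0,0,0],[0,0,0],[0,0,0],[0,0,0],[0,0,0]]}' 20
python3 - <<'E'
from h import *
state(); snap('wrist','w15')
E
```

```text
time: 20.9
eef_pos: [0.4747, 0.0277, 0.0151]
tool_rot: [1.261, 1.175, -1.261]
ft_force: [0.5, -0.2, -0.2]
opening: 0.0856
time: 21.6
eef_pos: [0.4714, -0.0551, 0.1891]
tool_rot: [1.264, 1.165, -1.259]
ft_force: [0.6, 0.6, 0.5]
opening: 0.0853
t 21.6 pos [ 0.4714 -0.0551  0.1891] F [0.5933 0.5843 0.501 ] M [-0.0298  0.0139  0.0035] op 0.0853
[[ 0.0076  0.9973 -0.0729]
 [-0.004  -0.0729 -0.9973]
 [-1.      0.0079  0.0034]]
q [-0.3711 -0.0764  1.9247 -0.001   1.2848 -0.2979]
```

View pics/w15.png

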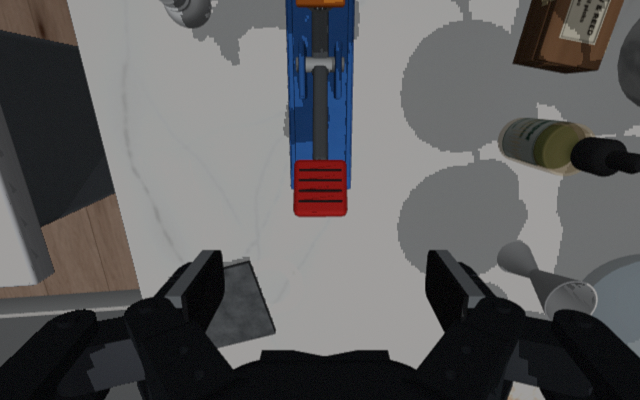

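Run:
```python
from h import *
c=load('w15'); P=pts(c)
hsv=cv2.cvtColor(np.ascontiguousarray(c['image']),cv2.COLOR_RGB2HSV)
mr=cv2.inRange(hsv,(0,150,60),(6,255,255))|cv2.inRange(hsv,(170,150,60),(180,255,255))
b=np.zeros_like(mr); b[150:230,285:355]=255; mr&=b
print('pad',rect(c,mr,.088))
for v in range(160,217,6): print(v,P[v,312],P[v,320],P[v,330])
m=mask(c,(95,110,50),(125,255,255),(280,360,40,190)); print('plate',rect(c,m,.005))
print('pivot',ray(c,320,64.5,.031))
```

```text
pad ((469.89349365234375, -49.1462287902832), (42.154850006103516, 39.26942825317383), 85.68487548828125)
160 [ 0.4653 -0.0297  0.077 ] [ 0.4713 -0.0302  0.0764] [ 0.4788 -0.0305  0.0779]
166 [ 0.465  -0.0338  0.0792] [ 0.471  -0.0341  0.0801] [ 0.4785 -0.0346  0.0803]
172 [ 0.4648 -0.0377  0.0828] [ 0.4707 -0.0379  0.0837] [ 0.4782 -0.0387  0.0828]
178 [ 0.4646 -0.0414  0.0865] [ 0.4705 -0.0418  0.0865] [ 0.4778 -0.0428  0.0847]
184 [ 0.4642 -0.0457  0.0876] [ 0.4701 -0.0463  0.0867] [ 0.4775 -0.0467  0.0874]
190 [ 0.464  -0.0493  0.0912] [ 0.4699 -0.0494  0.0922] [ 0.4772 -0.0503  0.0911]
196 [ 0.4638 -0.0532  0.0936] [ 0.4696 -0.0538  0.093 ] [ 0.4769 -0.0544  0.0927]
202 [ 0.4635 -0.0569  0.0963] [ 0.4693 -0.0571  0.0971] [ 0.4765 -0.058   0.0957]
208 [ 0.4631 -0.0615  0.096 ] [ 0.469  -0.0612  0.0983] [ 0.4762 -0.0619  0.0979]
214 [ 0.4629 -0.0653  0.0985] [ 0.4687 -0.0656  0.0988] [ 0.4759 -0.0665  0.0979]
plate ((490.99359130859375, -4.819000244140625), (135.36741638183594, 22.86262321472168), 85.97657012939453)
pivot [0.4766 0.0414 0.031 ]
```

```bash
cat > arc.py <<'E'
from h import *
a=np.radians(86); u=np.array([np.cos(a),np.sin(a),0]); piv=np.array([.4760,.0418,.027]); r=.110
ty=np.array([np.cos(a-np.pi/2),np.sin(a-np.pi/2),0])
def Rtilt(th):
    t=np.radians(th); x=-u*np.sin(t)+np.array([0,0,-np.cos(t)]); return np.stack([x,ty,np.cross(x,ty)],1)
def C(phi):
    p=np.radians(phi); return piv+u*(-r*np.cos(p))+np.array([0,0,r*np.sin(p)])
E
python3 - <<'E'
from arc import *
print(C(34.2),C(10.1))
R=Rtilt(24); go(C(34.2)-R[:,0]*.03,R)
E
```

```text
[ 0.4697 -0.049   0.0888] [ 0.4684 -0.0662  0.0463]
turn [ -0.1898 -23.9365  -0.1807]
shift now [ 70.431   -1.0422 -16.5679]
shift after turn [ 57.6537  -0.736  -43.722 ]
```

```bash
python3 -m jog '{"fingers":[0,0,0,0,0,0,0,0,0],"travel":[[0,0,0],[0,0,0],[0,0,0],[0,0,-22],[0,0,-22],[28,-0.7,0],[29,0,0],[0,0,0],[0,0,0]],"twist":[[-0.1,-8,0],[-0.1,-8,-0.2],[0,-8,0],[0,0,0],[0,0,0],[0,0,0],[0,0,0],[0,0,0],[0,0,0]]}' 20
python3 - <<'E'
from arc import *
state(); R=Rtilt(24); go(C(34.2)-R[:,0]*.005,R); snap('wrist','w16')
E
```

```text
time: 22.55
eef_pos: [0.4681, -0.0343, 0.1141]
tool_rot: [0.929, 0.878, -1.44]
ft_force: [0.5, 0.3, 0.4]
opening: 0.0001
t 22.55 pos [ 0.4681 -0.0343  0.1141] F [0.4816 0.2916 0.4443] M [ 0.219  -0.0434  0.0501] op 0.0001
[[-0.0335  0.9977 -0.0585]
 [-0.4053 -0.0671 -0.9117]
 [-0.9136 -0.0068  0.4066]]
q [-0.0641  0.0979  1.9684 -0.4666  1.1288  0.2155]
turn [ 0.2991 -0.006   0.2959]
shift now [23.9529  2.6564  2.9562]
shift after turn [23.9667  2.5481  2.9401]
```

View pics/w16.png

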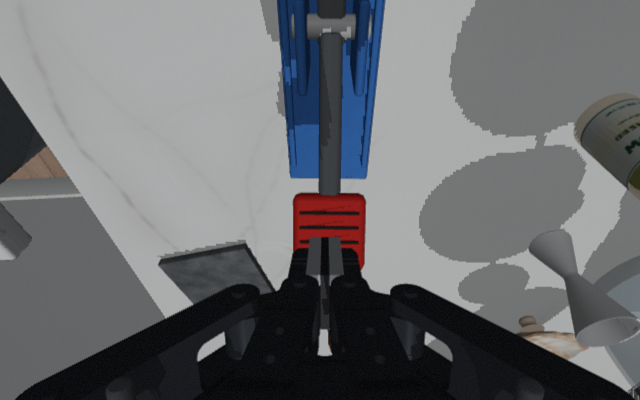

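```bash
python3 -m jog '{"fingers":[0,0,0,0,0,0],"travel":[[10,2.5,3],[10,0,0],[4,0,0],[2,0,0],[0,0,0],[0,0,0]],"twist":[[0.3,0,0.3],[0,0,0],[0,0,0],[0,0,0],[0,0,0],[0,0,0]]}' 20
python3 - <<'E'
from arc import *
state(); R=Rtilt(24); go(C(34.2),R)
ph=np.linspace(34.2,10.1,11); th=np.linspace(24,9,11)
for i in range(10):
    A=Rtilt(th[i]); print((A.T@(C(ph[i+1])-C(ph[i]))*1000).round(2), Rn.from_matrix(A.T@Rtilt(th[i+1])).as_rotvec(degrees=True).round(2))
E
```

```text
time: 23.2
eef_pos: [0.471, -0.0485, 0.0927]
tool_rot: [0.936, 0.868, -1.437]
ft_force: [-1.2, -0.1, 0.9]
opening: -0.0004
t 23.2 pos [ 0.471  -0.0485  0.0927] F [-1.1622 -0.1264  0.9299] M [ 0.2135 -0.0024  0.0148] op -0.0004
[[-0.0253  0.9975 -0.0653]
 [-0.4061 -0.0699 -0.9111]
 [-0.9135  0.0034  0.4069]]
q [-0.0935  0.1291  1.984  -0.4828  1.0675  0.2219]
turn [-0.0892  0.0092 -0.1763]
shift now [ 3.8065 -1.3413 -1.0751]
shift after turn [ 3.8108 -1.3279 -1.0766]
[4.57 0.   0.72] [-0.   1.5 -0. ]
[4.58 0.   0.65] [-0.   1.5  0. ]
[ 4.59 -0.    0.58] [0.  1.5 0. ]
[ 4.6 -0.   0.5] [-0.   1.5 -0. ]
[4.61 0.   0.43] [-0.   1.5 -0. ]
[4.61 0.   0.36] [0.  1.5 0. ]
[ 4.62 -0.    0.29] [-0.   1.5  0. ]
[4.62 0.   0.21] [0.  1.5 0. ]
[4.62 0.   0.14] [-0.   1.5  0. ]
[ 4.63 -0.    0.07] [0.  1.5 0. ]
```

```bash
python3 -m jog '{"fingers":[0,0,0,0,0,0,0,0],"travel":[[3,-1,-1],[4.6,0,0.7],[4.6,0,0.6],[4.6,0,0.6],[4.6,0,0.5],[4.6,0,0.4],[0,0,0],[0,0,0]],"twist":[[0,0,-0.1],[0,1.5,0],[0,1.5,0],[0,1.5,0],[0,1.5,0],[0,1.5,0],[0,0,0],[0,0,0]]}' 20
python3 - <<'E'
from arc import *
state(); R=Rtilt(16.5); go(C(22.15),R); snap('wrist','w17')
E
```

```text
time: 24.0
eef_pos: [0.4695, -0.0593, 0.0695]
tool_rot: [1.039, 0.965, -1.389]
ft_force: [-0.3, 4.1, 4.2]
opening: 0.0
t 24.0 pos [ 0.4695 -0.0593  0.0695] F [-0.3182  4.1116  4.1812] M [ 0.4535  0.1183 -0.0509] op 0.0
[[-0.0179  0.9975 -0.0687]
 [-0.2838 -0.0709 -0.9562]
 [-0.9587  0.0024  0.2844]]
q [-0.1973  0.124   2.0123 -0.3431  0.9933  0.0609]
turn [-0.1032  0.0229 -0.1138]
shift now [ 1.1644 -0.566   0.2156]
shift after turn [ 1.1654 -0.5641  0.215 ]
```

View pics/w17.png

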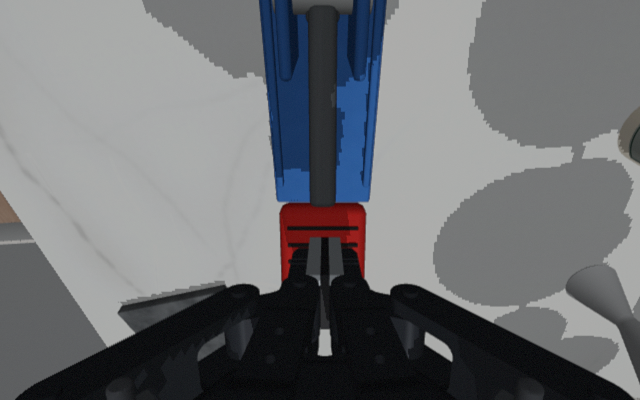

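Run:
```python
from arc import *
c=load('w17'); p=ray(c,323,201.5,.005); print('rear edge',p,'jack x',(p-piv)@u*1000,'piv rel ty',(p-piv)@ty*1000)
c=load('w15'); p=ray(c,320,188,.005); print('rear edge w15',p,(p-piv)@u*1000)
c=load('w16'); p=ray(c,328,178,.005); print('rear edge w16',p,(p-piv)@u*1000,(p-piv)@ty*1000)
c=load('w17'); print('pivot pin far edge w17',ray(c,323,5,.031))
```

```text
rear edge [ 0.4684 -0.0715  0.005 ] jack x -113.57681399435106 piv rel ty 0.3142772276134588
rear edge w15 [ 0.4679 -0.0709  0.005 ] -113.01457793348195
rear edge w16 [ 0.4683 -0.0713  0.005 ] -113.38261561668781 0.16742988435091644
pivot pin far edge w17 [0.4765 0.0395 0.031 ]
```

```bash
python3 -m jog '{"fingers":[0,0,0,0,0],"travel":[[4.6,0,-0.4],[4.6,0,0.2],[4.6,0,0.1],[0,0,0],[0,0,0]],"twist":[[0,1.5,0],[0,1.5,0],[0,1.5,0],[0,0,0],[0,0,0]]}' 20
python3 - <<'E'
from arc import *
state(); R=Rtilt(12); go(C(14.9),R)
E
```

```text
time: 24.55
eef_pos: [0.4692, -0.0638, 0.0564]
tool_rot: [1.098, 1.021, -1.357]
ft_force: [-1.4, -1.2, 6.1]
opening: 0.0001
t 24.55 pos [ 0.4692 -0.0638  0.0564] F [-1.4439 -1.2138  6.0524] M [-0.2312  0.284  -0.1094] op 0.0001
[[-0.0131  0.9975 -0.069 ]
 [-0.2098 -0.0702 -0.9752]
 [-0.9777  0.0017  0.2102]]
q [-0.2555  0.1314  2.0219 -0.2541  0.9624 -0.042 ]
turn [-0.0438  0.1349 -0.0921]
shift now [ 1.2039 -0.5581  0.2787]
shift after turn [ 1.2041 -0.5564  0.2812]
```

```bash
python3 -m jog '{"fingers":[0,0,0,0,0],"travel":[[4.6,0,0.3],[4.6,0,0.1],[0,0,0],[0,0,0],[0,0,0]],"twist":[[0,1.5,0],[0,1.5,0],[0,0,0],[0,0,0],[0,0,0]]}' 20
python3 - <<'E'
from arc import *
state(); R=Rtilt(9); go(C(10.1),R); snap('wrist','w18'); d=snap('scene','s18'); im=d['image'][:,:,::-1]
cv2.imwrite('pics/s18z.png',cv2.resize(im[160:300,170:400],None,fx=3.4,fy=3.4))
E
```

```text
time: 25.05
eef_pos: [0.4691, -0.0657, 0.0475]
tool_rot: [1.139, 1.06, -1.334]
ft_force: [-1.6, 0.7, 7.8]
opening: 0.0001
t 25.05 pos [ 0.4691 -0.0657  0.0475] F [-1.5751  0.6636  7.773 ] M [-0.0638  0.3584 -0.0362] op 0.0001
[[-0.0093  0.9976 -0.0692]
 [-0.1583 -0.0698 -0.9849]
 [-0.9873  0.0018  0.1586]]
q [-0.2935  0.1405  2.0263 -0.1913  0.9462 -0.1136]
turn [-0.0167  0.1258 -0.1018]
shift now [ 1.3038 -0.6271  0.3408]
shift after turn [ 1.3042 -0.6249  0.3435]
```

View pics/s18z.png

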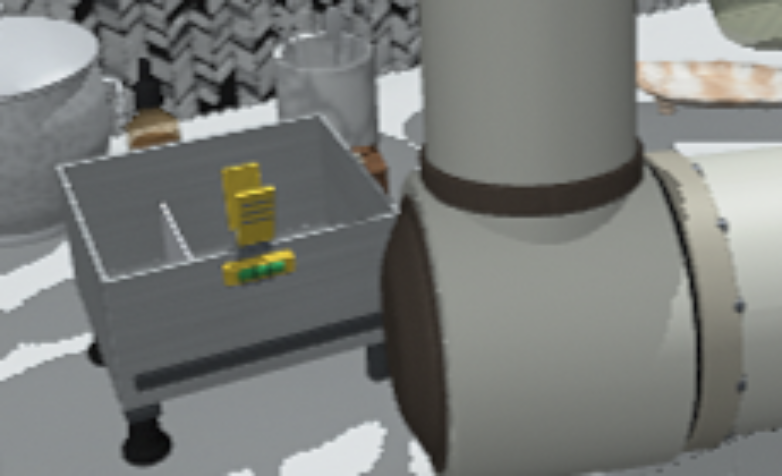

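View pics/w18.png

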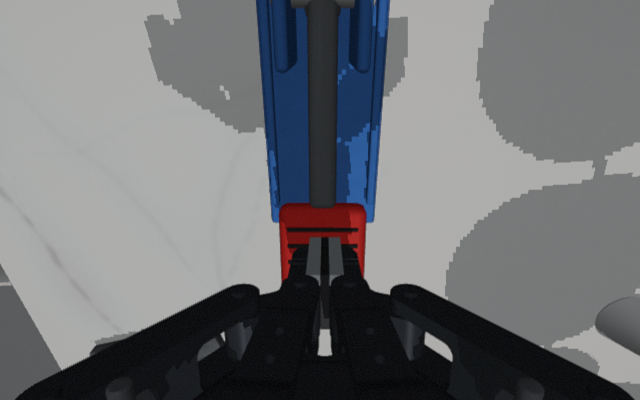

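```bash
python3 -m jog '{"fingers":[0,0,0],"travel":[[1.5,0,0],[0,0,0],[0,0,0]],"twist":[[0,0.5,0],[0,0,0],[0,0,0]]}' 20
python3 -m jog '{"fingers":[0,0,0],"travel":[[1.5,0,0],[0,0,0],[0,0,0]],"twist":[[0,0.5,0],[0,0,0],[0,0,0]]}' 20
```

```text
time: 25.45
eef_pos: [0.4692, -0.0659, 0.0467]
tool_rot: [1.145, 1.066, -1.33]
ft_force: [-4.8, 1.9, 13.8]
opening: 0.0001
time: 25.75
eef_pos: [0.4693, -0.066, 0.0461]
tool_rot: [1.152, 1.073, -1.327]
ft_force: [-7.8, 3.6, 21.4]
opening: -0.0001
```

```bash
python3 -m jog '{"fingers":[0,0,0],"travel":[[0.3,-1,0],[0,0,0],[0,0,0]],"twist":[[0,0,0],[0,0,0],[0,0,0]]}' 20
python3 - <<'E'
from arc import *
state(); c=snap('scene','s19'); t=snap('top','t19'); w=snap('wrist','w19'); im=t['image'][:,:,::-1]
cv2.imwrite('pics/t19z.png',cv2.resize(im[130:300,160:440],None,fx=2.8,fy=2.8,interpolation=cv2.INTER_CUBIC))
for n,cc in (('s8',load('s8')),('s19',c)):
    P=pts(cc); q=P.reshape(-1,3)
    for lab,(x0,x1,y0,y1,dz) in {'front':(.395,.42,.14,.21,0),'front2':(.395,.425,.27,.32,0),'back':(.555,.585,.13,.31,0)}.items():
        s=q[(q[:,0]>x0)&(q[:,0]<x1)&(q[:,1]>y0)&(q[:,1]<y1)&(q[:,2]>.12)&(q[:,2]<.17)]
        if len(s)>20: print(n,lab,len(s),np.percentile(s[:,2],[90,97]))
E
```

```text
time: 26.05
eef_pos: [0.4692, -0.066, 0.0461]
tool_rot: [1.153, 1.071, -1.325]
ft_force: [-5.6, 4.4, 21.9]
opening: -0.0001
t 26.05 pos [ 0.4692 -0.066   0.0461] F [-5.6327  4.3627 21.8606] M [ 0.3944  0.9352 -0.133 ] op -0.0001
[[-0.0064  0.9976 -0.0696]
 [-0.1413 -0.0698 -0.9875]
 [-0.99    0.0035  0.1414]]
q [-0.3055  0.1404  2.028  -0.1696  0.9434 -0.1378]
s8 front 295 [0.1448 0.1464]
s8 front2 325 [0.1513 0.1532]
s8 back 761 [0.1481 0.1516]
s19 front 367 [0.1528 0.154 ]
s19 front2 328 [0.1523 0.154 ]
s19 back 866 [0.152  0.1539]
```

View pics/t19z.png

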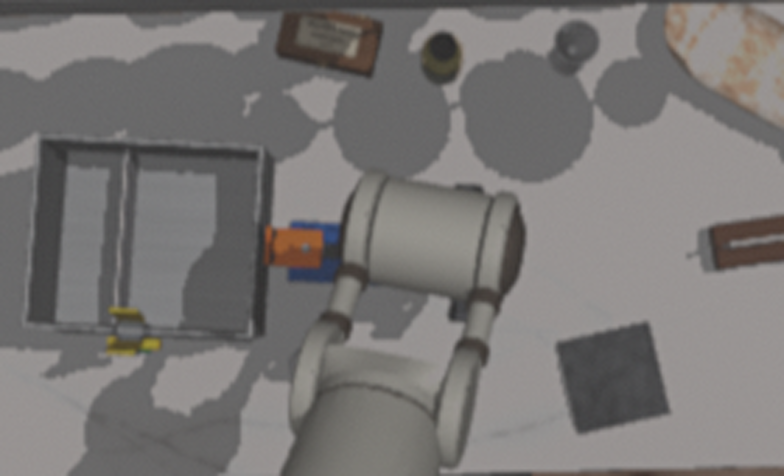

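View pics/s19.png

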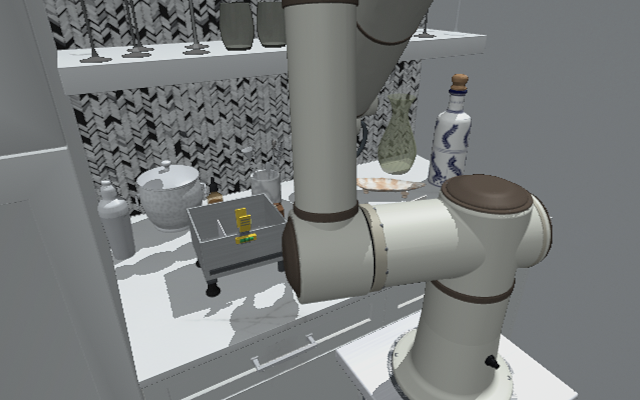

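Run:
```python
from arc import *
t=load('t19'); P=pts(t); print('arm z over stopper',[(P[v,u]).round(3) for u,v in [(270,260),(268,255),(275,265),(262,262)]])
c=load('w19')
cv2.imwrite('pics/w19.png',c['image'][:,:,::-1])
a=P[100:300,230:360].reshape(-1,3); a=a[(a[:,2]>.12)&(a[:,1]<.11)]; s=a[np.hypot(a[:,0]-.37,a[:,1]-.09)<.08]; print('arm pts near stopper lowest', s[:,2].min() if len(s) else None,len(s))
m=mask(t,(95,110,40),(125,255,255),(255,285,200,240)); r=rect(t,m,.005); print('plate vis',r,cv2.boxPoints(r))
im=t['image'][:,:,::-1]; cv2.imwrite('pics/t19l.png',cv2.resize(im[195:250,240:300],None,fx=10,fy=10,interpolation=cv2.INTER_CUBIC))
s=load('s19')['image'][:,:,::-1]; cv2.imwrite('pics/s19z.png',cv2.resize(s[190:300,180:330],None,fx=5,fy=5,interpolation=cv2.INTER_CUBIC))
```

```text
arm z over stopper [array([0.383, 0.059, 0.459]), array([0.393, 0.063, 0.454]), array([0.374, 0.051, 0.445]), array([0.363, 0.119, 0.001])]
arm pts near stopper lowest 0.3792902404802134 1665
plate vis ((496.1500244140625, 88.12455749511719), (41.40740966796875, 16.569032669067383), 88.7389907836914) [[487.4119  67.6082]
 [503.9769  67.2435]
 [504.8882 108.6409]
 [488.3232 109.0056]]
```

View pics/t19l.png

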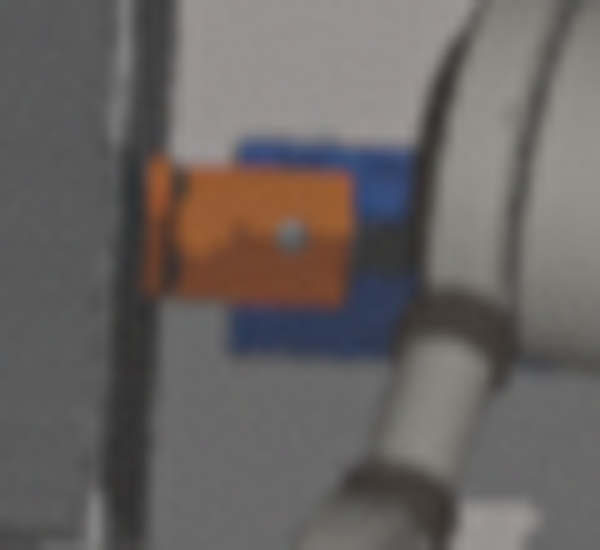

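View pics/w19.png

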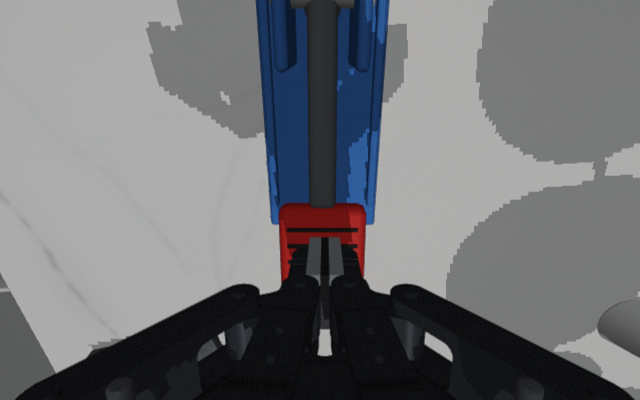

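View pics/s19z.png

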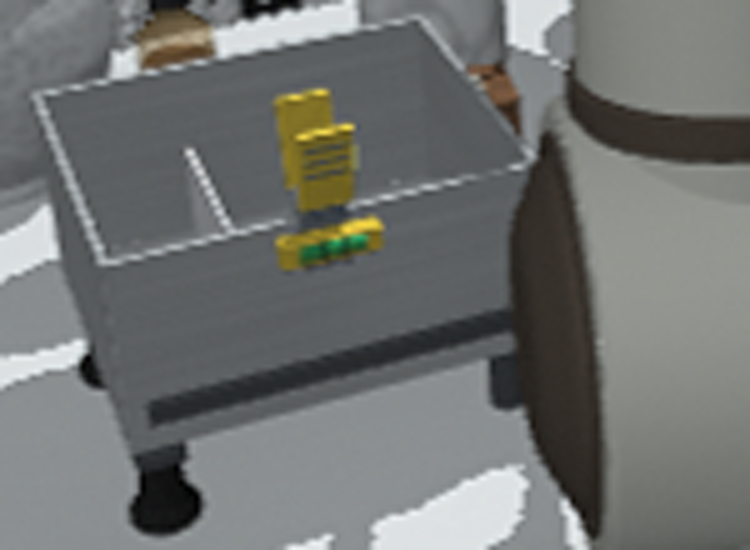

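```bash
python3 -m jog '{"fingers":[0,0,0,0,0,0],"travel":[[0,-0.5,0],[0,0,0],[0,0,0],[0,0,0],[0,0,0],[0,0,0]],"twist":[[0,0,0],[0,0,0],[0,0,0],[0,0,0],[0,0,0],[0,0,0]]}' 20
python3 - <<'E'
from arc import *
c=snap('wrist','w20'); p=ray(c,323,222.5,.005); print('rear edge jack x',(p-piv)@u*1000)
t=load('t19'); D=ray(t,240+29.1-.5,195+23.6-.5,.070); F=ray(t,240+23.6-.5,195+24.7-.5,.005)
print('dot',D,'plate front mid',F,'front-dot',(F-D)@u*1000,'lat',((F-D)@ty)*1000)
P=pts(snap('scene','s20')); q=P.reshape(-1,3)
for x0,x1,y0,y1 in ((.395,.42,.14,.21),(.395,.425,.27,.32)):
    s=q[(q[:,0]>x0)&(q[:,0]<x1)&(q[:,1]>y0)&(q[:,1]<y1)&(q[:,2]>.12)&(q[:,2]<.17)]; print(np.percentile(s[:,2],[90,97]))
state()
E
```

```text
time: 26.8
eef_pos: [0.4692, -0.066, 0.0462]
tool_rot: [1.154, 1.07, -1.324]
ft_force: [-5.0, 4.5, 18.9]
opening: -0.0003
rear edge jack x -112.60532846053323
dot [0.4792 0.0936 0.07  ] plate front mid [0.4796 0.1142 0.005 ] front-dot 20.60742873737256 lat -0.973536629635802
[0.1522 0.1541]
[0.1523 0.1539]
t 26.9 pos [ 0.4692 -0.066   0.0462] F [-3.4656  4.1339 19.9824] M [ 0.3248  0.7647 -0.1091] op -0.0003
[[-0.0052  0.9976 -0.0697]
 [-0.1413 -0.0697 -0.9875]
 [-0.9899  0.0047  0.1414]]
q [-0.3057  0.1393  2.029  -0.1694  0.9422 -0.138 ]
```

Everything is stable, with the trough level, the lever at its stop and the jack unmoved, so I'm handing in.

Run:
```python
from h import *
print(manip.hand_in())
```

```text
the job is handed in; nothing more can be done
None
```

I did the job in the order asked and handed it in at about 27 s, with the fingers still holding the red handle down.

**Clip:** I squeezed it off the card and lowered it onto the trough's front rim, matching the rim's tilt, until the rim reached the end of the throat (about 12 N on contact). After release it sat upright within a few millimetres of the middle of the rim, with the vial facing out.

**Jack:** I gripped it across the cheeks, about 15 mm behind the pivot and nearer its balance point than the marked grip point, to keep the pads off the pivot pin. I set it down with the saddle about 2.5 mm past the ball's centre, because the saddle should swing back a few millimetres as it rises. I then pressed the handle along its arc to the stop.

**Last checks:**
- **Level:** the front rim reads about 152 mm high on both the right and left sides, so the trough is level. Before lifting, the right side was about 7 mm lower.
- **Handle:** the fingertips are 46 mm over the worktop on the pad, and the push is steady at about 20 N down and 5 N sideways.
- **Jack position:** it moved by less than about 1 mm during pressing. From above, the saddle looks centred under the ball to about 2 mm.
- **Disagreement:** my estimates of the lift point differed by 2 mm (lug dot against rim geometry), and the first overhead view was about 4 mm out. I used the close-up views.
- **Things standing around:** nothing looked disturbed in the last views. The wine stopper was hidden by the arm in those pictures, but the visible top of the arm there is about 0.38 m up or more, well clear of it.

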